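# Set glass billets on the light rack and turn up the light

### The arm

A 7-joint arm with a two-finger parallel gripper is mounted at the origin on the work surface. World frame = base frame: x ahead of the robot, y to its left, z up, the work surface at z = 0. Lengths are in m, angles in rad, forces in N, time in s.
With the tool pointing down it reaches from about 0.375 to 0.925 m from the base axis. Payload 3.1 kg.
Tool frame: the origin (TCP) lies at the very end of the fingers, on their centre line; the grasp point (between the pads) lies 19 mm behind it (ctrl.grasp_offset is the distance from the TCP to the grasp point, in m); z points along the fingers, y is the direction in which the jaws open and shut (so a half turn about z gives the same grasp; the last joint's range is limited). The gripper opens to 85 mm and grips with 20 to 120 N. Pads are 22 mm wide; open, the fingers measure 114 mm over their backs; the gripper's body (76 mm by 85 mm) begins 54 mm behind the grasp point. The pads swing forward as they close: fully open they stand 13 mm farther back than shut.
Start: joints at [-1.304, 0.383, 0.044, 1.598, -0.018, 1.161, -0.05], TCP at [0.232, 0.607, 0.231] pointing down, gripper open.
Joint ranges: [-2.61, 2.61], [-0.41, 2.15], [-1.48, 1.57], [0, 2.5], [-1.57, 4.71], [0.05, 1.97], [-2.85, 2.85]. Speed limits (rad/s): [2.79, 2.79, 3.14, 3.14, 3.14, 3.14, 3.14].

### API

Orientations are given as a 3x3 rotation matrix whose columns are the frame's x, y, z axes.
In Python, from plant import monitor, cams, workorder, regions_of, ctrl gives the robot as it stands.
- The arm moves only by the tool apply_moves, never from a script. Its argument "motion" is a list of rows, each an object of numbers: "x", "y", "z": the shift along the tool's x, y, z in m; "yaw": the turn about the tool's z in degrees; "hand": the finger opening in m, from 0 to 0.0854. A call has 1 to 5 rows; each row shifts and turns the pose as measured when the row begins, along the tool's axes as they then stand; what a row does not reach is not made up. A row lasts 1/10 s, in which the tool goes at most 50 mm and 8.59 degrees, less where a joint would pass 70% of its speed; a pose out of reach is approached as far as the arm can. A call is refused whole if a number of a shift passes 0.05 or a number of a turn 8.59, either way. A call with a gripper value outside its range is refused whole. The fingers move at their own pace and stop on an object; "newtons" is the grip in N (left out, the last holds). Time passes only in rows, so rows that do not move let the fingers close. It gives the time, the measured TCP pose, the force and the opening at its end, in the units of the state.
- monitor.state(): the state, without advancing time (a new reading comes with each control period).
- cams.get_image(name): name is "scene" or "top" or "wrist"; returns a dict with "frame" (384x512x3 uint8, red, green, blue), "range_z" (384x512 float32, m along the optical axis (not along the pixel's ray), 0 where there is no reading), "fov_y" (degrees; the focal length in pixels is half the picture's height over the tangent of half this angle, whatever the lens; pixels are square), "cx", "cy" (the principal point, pixels), "T" (4x4, takes a point from camera to world coordinates). Camera axes: x right, y up, looking along -z (the intrinsics and any distortion apply to the point x, -y, -z); pixel columns grow to the right and rows downward; lengths in m; the calibration is good to about 2 mm. The wrist camera is an equidistant fisheye: a pixel r from the principal point sees the ray r / f radians off the axis. A picture is of the moment at which its call begins.
- workorder.close_job(): hands the job in, once; it reports no verdict.
Trained networks look in the newest picture that a camera, given by its name, has taken for a name from the list of things; names that differ only in an ending like _2 or _b are one class to them, and where a whole thing is asked for, a point or a joint stands for the part that bears it (a point fixed in the world has none). Each returns a list of dicts, best first, with "conf" (0 to 1); they miss things now and then, are a little off and sometimes report something else, mostly with a low value. They report only what shows in the picture. A call takes as long as a camera call.
- regions_of(camera, label): "region" (384x512 bool, what is visible of it) and "extent" ([left, top, right, bottom] in pixels, round what is visible of it).
The state is a dict: "time": time; "qpos": joint angles; "dq": joint speeds; "joint_torque": joint torques, N m; "ee_pos": TCP position; "ee_rot": TCP orientation; "force": force on the tool from outside, world axes, zero at the start; "ft_torque": the same for the moment, N m; "width": finger opening in m.
Only numpy, scipy, OpenCV 4.12 (cv2) and the standard library are available. Lean on these libraries where they do the work, as an engineer would, in place of code of your own. Each camera call takes 0.05 s, during which the arm holds its last target. There are 200 camera calls.

### The job

Lay every glass billet squarely across both narrow rails of the sloping light rack, side by side in one layer, both ends overhanging about equally, any order. Once all are up, slide the dimmer's yellow thumb latch sideways so that its clear cover springs open, then slide the fader until its white line stands at the red pointer. Leave the cover open and the other tools and glass on the bench where they are.

Things in the scene. Friction and masses are not known exactly. Their poses are not given: they have to be found in the camera images.
- billet1: orange glass billet, present or absent (absent: no reading): a rectangular bar 120 x 32 x 32 mm, about 0.34 kg, lying on the table at the start. Origin at its centre; its x axis runs along its length, y and z square to two of its long faces; either end and any long face may be used
- billet2: yellow glass billet, present or absent (absent: no reading): a rectangular bar 120 x 32 x 32 mm, about 0.34 kg, lying on the table at the start. Origin at its centre; its x axis runs along its length, y and z square to two of its long faces; either end and any long face may be used
- billet3: red glass billet, present or absent (absent: no reading): a rectangular bar 120 x 32 x 32 mm, about 0.34 kg, lying on the table at the start. Origin at its centre; its x axis runs along its length, y and z square to two of its long faces; either end and any long face may be used
- billet4: green glass billet, present or absent (absent: no reading): a rectangular bar 120 x 32 x 32 mm, about 0.34 kg, lying on the table at the start. Origin at its centre; its x axis runs along its length, y and z square to two of its long faces; either end and any long face may be used
- billet5: blue glass billet, present or absent (absent: no reading): a rectangular bar 120 x 32 x 32 mm, about 0.34 kg, lying on the table at the start. Origin at its centre; its x axis runs along its length, y and z square to two of its long faces; either end and any long face may be used
- rack: fixed grey base 110 (x) x 430 (y) x 40 mm high, lit panel on top, with two dark rails 8 mm wide along y between end plates (y=+-208 to +-213, top z=115 mm): front at x=-30, top z=80 mm; rear at x=+30, top z=92 mm. A billet across both slopes 0.197 rad, up towards +x, centre at z=103 mm over x=0; friction holds it. Room for five at 77 mm pitch (y -155 to 155 mm). Origin: centre of underside, z up
- dimmer: fixed blue box, x -90 to +90 mm, 220 mm wide (y), flat deck at z = 50 mm. Origin: centre of its underside, z up; -x is the front with the latch. On the deck: two side cheeks (y = +-96 to +-106 mm, x -5 to +80 mm, top z = 92 mm) and a low back wall at x = 77 to 87 mm; the cover lies on the cheeks
- cover (a joint): clear cover, 85 x 212 x 5 mm, orange front lip 18 mm wide reaching to x = -32 mm of the dimmer; hinged along the dimmer's y at x = 75, z = 92 mm. 0 = shut (to 0.04 while latched); a spring swings it to about 1.85 rad (leaning back past upright) once the latch frees the lip, and it stays there; no need to lift it
- latch (a joint): thumb latch; 0 = its tongue is over the cover's lip (locked), up to 0.030 m; slides along the dimmer's +y, frees the lip from about 0.016 m on, needs about 3 N and stays where it is left
- latch_tab (a point): gripping point in the yellow latch tab, a block 18 x 18 mm standing 2 to 52 mm above the dimmer's deck at x = -70 mm; this point is 28 mm above the deck, on the tab's axis. A tongue 12 mm wide leads from the tab's top towards the cover (+x)
- fader (a joint): slider (fader) under the cover; 0 to 0.100 m, slides along the dimmer's +y, needs about 2 N and stays where it is left; the light is off at 0
- fader_grip (a point): gripping point in the black fader knob, 24 (x) x 18 (y) x 24 mm, standing 10 to 34 mm above the deck, at x = 20 mm of the dimmer; this point is 24 mm above the deck, on the knob's centre; a white line across the knob's top marks its middle
- pointer_tip (a point): tip of the small red pointer, 3 mm high, on the deck in front of the fader's slot, at x = 2 mm of the dimmer; its y in the dimmer's frame is where the fader's white line must stand. The pointer stays as it is. Its axes are parallel to the dimmer's
- tin: jar of crushed glass, round, 52 mm across, 75 mm high, upright; bystander, origin under it
- tumbler: amber glass tumbler, 72 mm across the rim, 100 mm high, upright; bystander, origin under it
- paddle: wooden paddle lying flat, about 260 mm long, origin under the root of the blade; bystander
- jacks: steel jacks (big tongs) lying flat, about 260 mm long; bystander, origin under it
- pad: folded paper pad, 150 x 110 x 20 mm; bystander, origin under it
- block: round wooden shaping block, 76 mm across, 55 mm high, with a 150 mm handle; bystander, origin under it
- brush: bench brush lying flat; bystander, origin under it

How it is judged:
On the way, in this order (a step that is already met when the one before it is completed fails the run):
1. every billet lies across both rails of the rack (x of billet1 in the frame of rack between -0.02 and 0.02 m and y of billet1 in the frame of rack between -0.188 and 0.188 m and z of billet1 in the frame of rack between 0.093 and 0.113 m and angle between the x axis of each of billet1, billet2, billet3, billet4, billet5 and the x axis of rack, either way round below 0.36 rad and linear speed of each of billet1, billet2, billet3, billet4, billet5 below 0.03 m/s and x of billet2 in the frame of rack between -0.02 and 0.02 m and y of billet2 in the frame of rack between -0.188 and 0.188 m and z of billet2 in the frame of rack between 0.093 and 0.113 m and x of billet3 in the frame of rack between -0.02 and 0.02 m and y of billet3 in the frame of rack between -0.188 and 0.188 m and z of billet3 in the frame of rack between 0.093 and 0.113 m and x of billet4 in the frame of rack between -0.02 and 0.02 m and y of billet4 in the frame of rack between -0.188 and 0.188 m and z of billet4 in the frame of rack between 0.093 and 0.113 m and x of billet5 in the frame of rack between -0.02 and 0.02 m and y of billet5 in the frame of rack between -0.188 and 0.188 m and z of billet5 in the frame of rack between 0.093 and 0.113 m and value of joint cover below 0.3 rad), for 0.3 s.
2. the latch is slid and the cover has sprung open (value of joint cover above 1.4 rad), for 0.2 s.
3. the fader stands at the red pointer (y of fader_grip in the frame of pointer_tip between -0.005 and 0.005 m), for 0.2 s.
At the end, for the whole second after the job is handed in: Each billet rests across both rails: centre within 20 mm of the rack's middle line, 93 to 113 mm up, within the rails' length, within 0.36 rad of the rack's x axis (slope included), still. Cover open over 1.4 rad; fader line within 5 mm of the pointer (all of step 3 and x of billet1 in the frame of rack between -0.02 and 0.02 m and y of billet1 in the frame of rack between -0.188 and 0.188 m and z of billet1 in the frame of rack between 0.093 and 0.113 m and angle between the x axis of each of billet1, billet2, billet3, billet4, billet5 and the x axis of rack, either way round below 0.36 rad and linear speed of each of billet1, billet2, billet3, billet4, billet5 below 0.03 m/s and x of billet2 in the frame of rack between -0.02 and 0.02 m and y of billet2 in the frame of rack between -0.188 and 0.188 m and z of billet2 in the frame of rack between 0.093 and 0.113 m and x of billet3 in the frame of rack between -0.02 and 0.02 m and y of billet3 in the frame of rack between -0.188 and 0.188 m and z of billet3 in the frame of rack between 0.093 and 0.113 m and x of billet4 in the frame of rack between -0.02 and 0.02 m and y of billet4 in the frame of rack between -0.188 and 0.188 m and z of billet4 in the frame of rack between 0.093 and 0.113 m and x of billet5 in the frame of rack between -0.02 and 0.02 m and y of billet5 in the frame of rack between -0.188 and 0.188 m and z of billet5 in the frame of rack between 0.093 and 0.113 m and value of joint cover above 1.4 rad); the robot touches nothing.
It fails at once if a bystander is shoved more than 80 mm away (distance of any of tin, tumbler, paddle, jacks, pad, block, brush from where it was at the start of the episode above 0.08 m).
Of billet1, billet2, billet3, billet4, billet5 only 4 to 5 are there at a start; the rules pass over those that are not, and their reading is None.
At some moment in a run one of billet1, billet2, billet3, billet4, billet5 may be knocked a few centimetres aside while the robot is not near it.
Once in a run the grip may slacken for a moment while it holds something.
It also fails if it takes over 210 s, if anything falls off the work surface, if the arm or the gripper's body presses on something with over 40 N, if the wrist force passes 120 N, or if a joint passes its speed limit or range.

## Working session

There is one attempt and no reset: what is moved stays moved. The work goes in short steps, Python scripts to look and compute and a tool call to move; the robot and the scene stay as the last step left them, time stands still between calls to the robot, and variables do not carry over. Pictures are saved under pics/ and viewed, about 12 in all and at most 16, crops included, and the job is handed in when it is done.

Besides the shell and the picture viewer there is one more tool, called after "Emit:" by a JSON object that holds its "fn" and its "kwargs", one argument or row to a line. apply_moves: Moves the arm, as the interface text tells. Its arguments: {"type":"object","properties":{"motion":{"type":"array"},"newtons":{"type":"number"}},"required":["motion"]}

```bash
ls; mkdir -p pics; cat > h.py <<'E'
import numpy as np, cv2
from plant import monitor, cams, workorder, regions_of, ctrl
def save(n,im): cv2.imwrite(f'pics/{n}.png',im[...,::-1])
def pts(d,mask=None):
    Z=d['range_z']; h,w=Z.shape
    f=h/2/np.tan(np.radians(d['fov_y'])/2)
    v,u=np.nonzero((Z>0) if mask is None else (mask&(Z>0)))
    z=Z[v,u]; P=np.c_[(u-d['cx'])*z/f,-(v-d['cy'])*z/f,-z,np.ones(len(z))]
    return (P@d['T'].T)[:,:3],u,v
def st():
    s=monitor.state(); print('t',round(s['time'],2),'pos',np.round(s['ee_pos'],4),'w',round(s['width'],4),'F',np.round(s['force'],1)); print(np.round(s['ee_rot'],3).tolist(),np.round(s['qpos'],2)); return s
E
python3 - <<'E'
from h import *
s=st()
for c in ('scene','top'):
    d=cams.get_image(c); print(c,d['fov_y'],d['T'].round(3).tolist()); save(c+'0',d['frame'])
    for n in ['billet1','billet2','billet3','billet4','billet5','rack','dimmer','latch_tab','fader_grip','pointer_tip','tin','tumbler','paddle','jacks','pad','block','brush']:
        for r in regions_of(c,n)[:1]:
            if r['conf']<.3: print(n,'low',r['conf']);continue
            P,_,_=pts(d,r['region'])
            if len(P)<3: print(n,'few');continue
            top=P[P[:,2]>np.percentile(P[:,2],95)-.006]
            (cx,cy),(a,b),th=cv2.minAreaRect((top[:,:2]*1000).astype(np.float32))
            print(n,round(r['conf'],2),r['extent'],'c',P.mean(0).round(3),'zt',np.percentile(P[:,2],95).round(3),'rect',np.round([cx,cy,a,b,th],0))
E
```

```text
pics
t 0.0 pos [0.2315 0.6063 0.2299] w 0.0855 F [-0.1  0.5 -0.2]
[[-0.934, 0.357, -0.001], [0.357, 0.934, -0.003], [-0.0, -0.003, -1.0]] [-1.3   0.38  0.04  1.6  -0.02  1.16 -0.05]
scene 44.21558674293875 [[-0.841, -0.279, 0.463, 1.239], [0.54, -0.472, 0.697, 1.098], [0.024, 0.837, 0.547, 0.969], [0.0, 0.0, 0.0, 1.0]]
billet1 0.87 [210.8, 168.6, 239.9, 185.8] c [ 0.447 -0.299  0.024] zt 0.036 rect [ 444. -306.  119.   37.   12.]
billet2 0.87 [210.8, 168.6, 239.9, 185.8] c [ 0.447 -0.299  0.024] zt 0.036 rect [ 444. -306.  119.   37.   12.]
billet3 0.87 [210.8, 168.6, 239.9, 185.8] c [ 0.447 -0.299  0.024] zt 0.036 rect [ 444. -306.  119.   37.   12.]
billet4 0.87 [210.8, 168.6, 239.9, 185.8] c [ 0.447 -0.299  0.024] zt 0.036 rect [ 444. -306.  119.   37.   12.]
billet5 0.87 [210.8, 168.6, 239.9, 185.8] c [ 0.447 -0.299  0.024] zt 0.036 rect [ 444. -306.  119.   37.   12.]
rack 0.79 [158.5, 156.0, 234.9, 250.0] c [ 0.648 -0.168  0.061] zt 0.107 rect [ 633. -178.  437.   98.   87.]
dimmer 0.69 [211.2, 217.4, 302.5, 294.7] c [0.629 0.21  0.068] zt 0.101 rect [602. 179. 159. 218.   2.]

[... 2002 characters left out ...]
.438 0.307 0.059] zt 0.079 rect [440. 312.  40.  35.  52.]
tumbler 0.62 [384.5, 166.0, 411.2, 187.5] c [ 0.48  -0.495  0.055] zt 0.101 rect [ 479. -490.   68.   70.   20.]
paddle 0.85 [105.2, 154.8, 131.5, 227.6] c [0.489 0.492 0.015] zt 0.023 rect [448. 496.  82. 253.  85.]
jacks 0.63 [329.6, 224.0, 404.5, 245.8] c [ 0.288 -0.37   0.011] zt 0.019 rect [ 286. -386.  251.   70.   84.]
pad 0.87 [129.2, 212.3, 177.1, 265.0] c [0.281 0.358 0.019] zt 0.025 rect [281. 359. 149. 110.  40.]
block 0.63 [109.7, 87.9, 136.5, 147.1] c [0.686 0.466 0.049] zt 0.061 rect [656. 454.  67.  70.  58.]
brush 0.92 [368.9, 133.0, 420.1, 174.9] c [ 0.562 -0.518  0.017] zt 0.023 rect [ 565. -495.  198.   70.   48.]
```

```bash
python3 - <<'E'
from h import *
d=cams.get_image('top')
im=cv2.resize(d['frame'][60:300,90:430],None,fx=2.3,fy=2.3,interpolation=cv2.INTER_CUBIC)
save('top1',im)
for n in ('billet1','fader_grip','latch_tab'):
  for r in regions_of('top',n):
    P,_,_=pts(d,r['region'])
    if len(P)<3: continue
    zt=np.percentile(P[:,2],90); top=P[abs(P[:,2]-zt)<.006]
    print(n,round(r['conf'],2),np.round(r['extent']),'zt',zt.round(3),np.round(cv2.minAreaRect((top[:,:2]*1000).astype(np.float32))[:],0) if 0 else [np.round(x,0) for x in cv2.minAreaRect((top[:,:2]*1000).astype(np.float32))],d['frame'][r['region']].mean(0).round())
E
```

```text
billet1 0.85 [230. 172. 246. 204.] zt 0.036 [array([451.,  67.]), array([118.,  32.]), np.float64(13.0)] [ 52.  75. 132.]
billet1 0.76 [304. 176. 316. 210.] zt 0.035 [array([ 426., -192.]), array([ 32., 117.]), np.float64(88.0)] [ 55. 109.  79.]
billet1 0.72 [268. 172. 280. 206.] zt 0.036 [array([456., -65.]), array([117.,  32.]), np.float64(0.0)] [166.  53.  46.]
billet1 0.59 [333. 174. 346. 207.] zt 0.035 [array([ 441., -304.]), array([117.,  33.]), np.float64(7.0)] [157. 138.  63.]
billet1 0.54 [193. 178. 210. 215.] zt 0.035 [array([428., 196.]), array([119.,  32.]), np.float64(12.0)] [166. 105.  51.]
fader_grip 0.17 [267. 172. 278. 204.] zt 0.036 [array([456., -65.]), array([117.,  32.]), np.float64(0.0)] [166.  53.  46.]
latch_tab 0.44 [198. 151. 206. 169.] zt 0.108 [array([551., 179.]), array([51., 14.]), np.float64(0.0)] [157. 144.  61.]
```

View pics/top1.png

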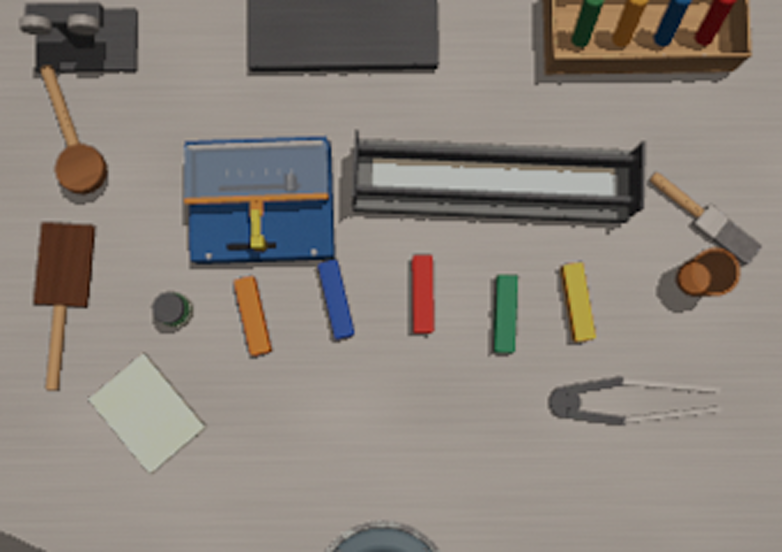

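View pics/scene0.png

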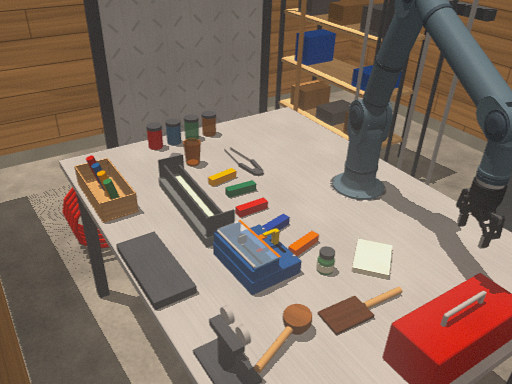

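The top view shows five billets: orange (252,316), blue (336,300), red (423,294), green (505,314) and yellow (578,302). The dimmer is left of the rack. The scene view agrees. Next I'll fit the rack and dimmer.

```bash
python3 - <<'E'
from h import *
for c in ('top','scene'):
    d=cams.get_image(c); P,u,v=pts(d)
    col=d['frame'][v,u].astype(int)
    for (x,y) in ((.37,.0),(.5,-.2),(.5,0.12),(.75,-.1)):
        m=(abs(P[:,0]-x)<.02)&(abs(P[:,1]-y)<.02); print(c,'table',x,y,np.median(P[m,2]).round(4),m.sum())
    R=P[(abs(P[:,0]-.63)<.1)&(P[:,1]>-.42)&(P[:,1]<.05)]
    for lo,hi,nm in ((.075,.089,'front'),(.09,.1,'rear'),(.104,.13,'plates')):
        q=R[(R[:,2]>lo)&(R[:,2]<hi)]
        if nm=='plates':
            for s in (q[:,1]<-.2,q[:,1]>-.2): print(nm,s.sum(),q[s].mean(0).round(4),q[s].min(0).round(3),q[s].max(0).round(3))
        else:
            for k in range(3):
                pf=np.polyfit(q[:,1],q[:,0],1); r=q[:,0]-np.polyval(pf,q[:,1]); q=q[abs(r)<max(.005,0)] if k else q[abs(r)<.012]
            print(nm,len(q),'x=%.4f at y=-.177 slope %.4f'%(np.polyval(pf,-.177),pf[0]),'z',np.median(q[:,2]).round(4),q[:,1].min().round(3),q[:,1].max().round(3), np.histogram(r*1000,8)[0])
    D=P[(abs(P[:,0]-.61)<.13)&(abs(P[:,1]-.18)<.13)]
    for lo,hi,nm in ((.045,.06,'deck'),(.088,.104,'cover'),(.104,.12,'latch')):
        q=D[(D[:,2]>lo)&(D[:,2]<hi)]; print(nm,len(q),q[:,2].mean().round(4),[np.round(a,1) for a in cv2.minAreaRect((q[:,:2]*1000).astype(np.float32))])
    q=(abs(P[:,0]-.61)<.13)&(abs(P[:,1]-.18)<.13)&(col[:,0]>150)&(col[:,2]<80)&(col[:,1]<140)
    print('lip orange',q.sum(),[np.round(a,1) for a in cv2.minAreaRect((P[q][:,:2]*1000).astype(np.float32))])
E
```

```text
top table 0.37 0.0 -0.0004 125
top table 0.5 -0.2 0.0007 117
top table 0.5 0.12 0.0012 144
top table 0.75 -0.1 -0.0001 116
front 3 x=-0.1473 at y=-.177 slope -3.6655 z 0.0797 -0.385 -0.382 [1 0 1 0 0 0 0 1]
rear 240 x=0.6612 at y=-.177 slope 0.0562 z 0.0929 -0.387 0.03 [31 32 33 33 26 29 35 21]
plates 66 [ 0.6195 -0.385   0.1124] [ 0.57  -0.393  0.105] [ 0.669 -0.38   0.121]
plates 45 [0.6412 0.0342 0.1145] [0.594 0.029 0.108] [0.693 0.037 0.121]
deck 1387 0.0503 [array([600.8, 180.5]), array([177.6, 218.8]), np.float64(1.2)]
cover 1645 0.0974 [array([606.3, 182. ]), array([208.9, 167.1]), np.float64(89.8)]
latch 67 0.1056 [array([635.3, 186. ]), array([161.6, 181.4]), np.float64(56.0)]
lip orange 131 [array([540.6, 179.4]), array([116.7, 205.1]), np.float64(1.2)]
scene table 0.37 0.0 0.0016 52
scene table 0.5 -0.2 0.0035 95
scene table 0.5 0.12 0.0504 4
scene table 0.75 -0.1 0.0 141
front 19 x=0.6305 at y=-.177 slope 0.0599 z 0.0804 -0.396 0.037 [3 2 2 2 3 3 3 1]
rear 57 x=0.6579 at y=-.177 slope 0.0465 z 0.0931 -0.392 0.034 [ 2  1  1  3  7 10 16 20]
plates 96 [ 0.6217 -0.3871  0.1113] [ 0.57  -0.4    0.104] [ 0.67  -0.376  0.12 ]
plates 120 [0.6457 0.0328 0.112 ] [0.593 0.025 0.104] [0.693 0.04  0.121]
deck 957 0.0514 [array([603.1, 178.7]), array([181.9, 224.3]), np.float64(1.0)]
cover 1618 0.0982 [array([606.9, 178.4]), array([168.6, 216.9]), np.float64(1.3)]
latch 41 0.1056 [array([604.2, 217.5]), array([138. , 108.9]), np.float64(63.6)]
lip orange 138 [array([539.8, 176.8]), array([117.8, 206.3]), np.float64(0.9)]
```

Emit:
{"fn": "apply_moves", "kwargs": {
  "motion": [
    {"yaw": -8.25},
    {"yaw": -8.25},
    {"yaw": -8.25},
    {"yaw": -8.25},
    {"yaw": 0}
  ],
  "newtons": 40
}}

```text
invalid input at $.motion[0]: expected keys x, y, z, yaw, hand
```

Emit:
{"fn": "apply_moves", "kwargs": {
  "motion": [
    {"x": 0,"y": 0,"z": 0,"yaw": -8.25,"hand": 0.0854},
    {"x": 0,"y": 0,"z": 0,"yaw": -8.25,"hand": 0.0854},
    {"x": 0,"y": 0,"z": 0,"yaw": -8.25,"hand": 0.0854},
    {"x": 0,"y": 0,"z": 0,"yaw": -8.25,"hand": 0.0854},
    {"x": 0,"y": 0,"z": 0,"yaw": 0,"hand": 0.0854}
  ],
  "newtons": 40
}}

```text
time: 2.6
ee_pos: [0.2319, 0.6073, 0.2313]
ee_rot: [[-0.973, -0.231, 0.0], [-0.231, 0.973, -0.0], [-0.0, -0.0, -1.0]]
force: [0.3, 0.0, 0.4]
width: 0.0851
```

Emit:
{"fn": "apply_moves", "kwargs": {
  "motion": [
    {"x": -0.0096,"y": -0.0445,"z": 0.008,"yaw": 0,"hand": 0.0854},
    {"x": -0.0096,"y": -0.0445,"z": 0.008,"yaw": 0,"hand": 0.0854},
    {"x": -0.0096,"y": -0.0445,"z": 0.008,"yaw": 0,"hand": 0.0854},
    {"x": -0.0096,"y": -0.0445,"z": 0.008,"yaw": 0,"hand": 0.0854},
    {"x": -0.0096,"y": -0.0445,"z": 0.008,"yaw": 0,"hand": 0.0854}
  ]
}}

```text
time: 3.1
ee_pos: [0.326, 0.4059, 0.1907]
ee_rot: [[-0.973, -0.23, -0.001], [-0.23, 0.973, 0.012], [-0.002, 0.012, -1.0]]
force: [1.5, -0.1, -0.4]
width: 0.0854
```

Emit:
{"fn": "apply_moves", "kwargs": {
  "motion": [
    {"x": -0.0096,"y": -0.0445,"z": 0.008,"yaw": 0,"hand": 0.0854},
    {"x": -0.0096,"y": -0.0445,"z": 0.008,"yaw": 0,"hand": 0.0854},
    {"x": -0.0096,"y": -0.0445,"z": 0.008,"yaw": 0,"hand": 0.0854},
    {"x": -0.0096,"y": -0.0445,"z": 0.008,"yaw": 0,"hand": 0.0854},
    {"x": -0.0096,"y": -0.0445,"z": 0.008,"yaw": 0,"hand": 0.0854}
  ]
}}

```text
time: 3.6
ee_pos: [0.4264, 0.1923, 0.1486]
ee_rot: [[-0.977, -0.213, 0.004], [-0.213, 0.977, 0.017], [-0.007, 0.016, -1.0]]
force: [0.7, -0.8, -0.3]
width: 0.0855
```

Emit:
{"fn": "apply_moves", "kwargs": {
  "motion": [
    {"x": -0.0024,"y": 0.0033,"z": 0.035,"yaw": 0,"hand": 0.0854},
    {"x": 0,"y": 0,"z": 0.035,"yaw": 0,"hand": 0.0854},
    {"x": 0,"y": 0,"z": 0.035,"yaw": 0,"hand": 0.0854},
    {"x": 0,"y": 0,"z": 0.02,"yaw": 0,"hand": 0.0854},
    {"x": 0,"y": 0,"z": 0.012,"yaw": 0,"hand": 0.0854}
  ]
}}

```text
time: 4.1
ee_pos: [0.439, 0.1899, 0.0116]
ee_rot: [[-0.984, -0.176, 0.017], [-0.176, 0.984, 0.02], [-0.021, 0.016, -1.0]]
force: [-0.2, -0.4, -0.1]
width: 0.0855
```

```bash
cat >> h.py <<'E'
def go(x,y,z,ang=None):
    s=st(); R=s['ee_rot']; a=np.degrees(np.arctan2(R[1,1],R[0,1]))
    print('shift',np.round(R.T@(np.array([x,y,z])-s['ee_pos']),4),'jaw',a.round(1),'yaw',None if ang is None else np.round(-(ang-a),1))
def billets(cam='top'):
    d=cams.get_image(cam)
    for r in regions_of(cam,'billet1'):
        P,_,_=pts(d,r['region'])
        if len(P)<8: continue
        zt=np.percentile(P[:,2],90); t=P[abs(P[:,2]-zt)<(.006 if zt<.06 else .02)]
        print(round(r['conf'],2),'zt',zt.round(3),[np.round(x,1) for x in cv2.minAreaRect((t[:,:2]*1000).astype(np.float32))],d['frame'][r['region']].mean(0).round())
    return d
E
python3 - <<'E'
from h import *
go(.428,.196,.005,102)
d=cams.get_image('wrist'); save('w0',d['frame']); billets()
E
```

```text
t 4.1 pos [0.439  0.1899 0.0116] w 0.0855 F [-0.2 -0.4 -0.1]
[[-0.984, -0.176, 0.017], [-0.176, 0.984, 0.02], [-0.021, 0.016, -1.0]] [-0.65  0.39  0.18  2.17 -0.15  0.57  1.39]
shift [0.0099 0.0078 0.0065] jaw 100.2 yaw -1.8
0.88 zt 0.035 [array([456. , -65.8]), array([ 31.6, 116.5]), np.float64(89.8)] [173.  56.  48.]
0.73 zt 0.036 [array([ 441.3, -303.6]), array([117.6,  30.9]), np.float64(8.5)] [167. 147.  64.]
0.63 zt 0.036 [array([ 427.7, -192. ]), array([ 30.6, 113.3]), np.float64(85.7)] [ 59. 120.  86.]
0.62 zt 0.036 [array([451.2,  67.3]), array([118.2,  31.4]), np.float64(12.6)] [ 57.  80. 137.]
```

View pics/w0.png

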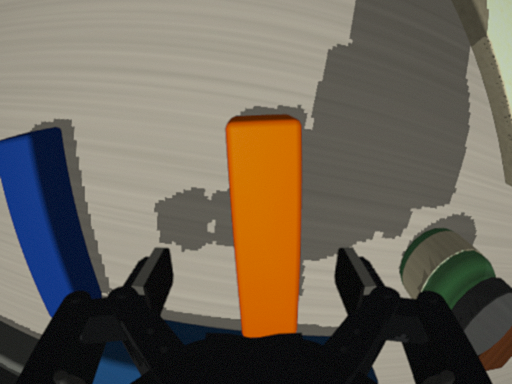

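The wrist view shows the orange billet centred between the fingers, with its near end at about (264,120) to (264,330).

Emit:
{"fn": "apply_moves", "kwargs": {
  "motion": [
    {"x": 0.01,"y": 0.007,"z": 0.006,"yaw": -1.8,"hand": 0.0854},
    {"x": 0,"y": 0,"z": 0,"yaw": 0,"hand": 0},
    {"x": 0,"y": 0,"z": 0,"yaw": 0,"hand": 0},
    {"x": 0,"y": 0,"z": 0,"yaw": 0,"hand": 0},
    {"x": 0,"y": 0,"z": 0,"yaw": 0,"hand": 0}
  ],
  "newtons": 50
}}

```text
time: 4.75
ee_pos: [0.4307, 0.1985, 0.0109]
ee_rot: [[-0.977, -0.212, 0.025], [-0.211, 0.977, 0.025], [-0.03, 0.019, -0.999]]
force: [0.5, -0.2, -1.2]
width: 0.0314
```

Emit:
{"fn": "apply_moves", "kwargs": {
  "motion": [
    {"x": 0,"y": 0,"z": 0,"yaw": 0,"hand": 0},
    {"x": 0,"y": 0,"z": 0,"yaw": 0,"hand": 0},
    {"x": 0,"y": 0,"z": -0.04,"yaw": 0,"hand": 0},
    {"x": 0,"y": 0,"z": -0.05,"yaw": 0,"hand": 0},
    {"x": 0,"y": 0,"z": -0.05,"yaw": 0,"hand": 0}
  ]
}}

```text
time: 5.25
ee_pos: [0.4178, 0.1898, 0.1436]
ee_rot: [[-0.977, -0.211, 0.001], [-0.211, 0.977, 0.009], [-0.003, 0.008, -1.0]]
force: [1.2, 0.7, -3.6]
width: 0.0308
```

Emit:
{"fn": "apply_moves", "kwargs": {
  "motion": [
    {"x": 0,"y": 0,"z": -0.04,"yaw": 8,"hand": 0},
    {"x": 0,"y": 0,"z": 0,"yaw": 7,"hand": 0}
  ]
}}

```text
time: 5.45
ee_pos: [0.421, 0.1909, 0.1907]
ee_rot: [[-0.998, 0.059, 0.011], [0.059, 0.998, 0.016], [-0.01, 0.016, -1.0]]
force: [1.3, 0.6, -3.9]
width: 0.0307
```

```bash
python3 - <<'E'
from h import *
go(.6393,-.0217,.16,86.9)
E
```

```text
t 5.45 pos [0.421  0.1909 0.1907] w 0.0307 F [ 1.3  0.6 -3.9]
[[-0.998, 0.059, 0.011], [0.059, 0.998, 0.016], [-0.01, 0.016, -1.0]] [-0.74  0.06  0.24  2.1  -0.03  0.98  1.02]
shift [-0.2301 -0.1999  0.0298] jaw 86.6 yaw -0.3
```

Emit:
{"fn": "apply_moves", "kwargs": {
  "motion": [
    {"x": -0.033,"y": -0.0286,"z": 0.004,"yaw": 0,"hand": 0},
    {"x": -0.033,"y": -0.0286,"z": 0.004,"yaw": 0,"hand": 0},
    {"x": -0.033,"y": -0.0286,"z": 0.004,"yaw": 0,"hand": 0},
    {"x": -0.033,"y": -0.0286,"z": 0.004,"yaw": 0,"hand": 0},
    {"x": -0.033,"y": -0.0286,"z": 0.004,"yaw": 0,"hand": 0}
  ]
}}

```text
time: 5.95
ee_pos: [0.5753, 0.0446, 0.1673]
ee_rot: [[-0.999, 0.042, 0.005], [0.042, 0.999, 0.023], [-0.004, 0.023, -1.0]]
force: [0.6, 0.3, -3.6]
width: 0.031
```

Emit:
{"fn": "apply_moves", "kwargs": {
  "motion": [
    {"x": -0.033,"y": -0.0286,"z": 0.004,"yaw": 0,"hand": 0},
    {"x": -0.033,"y": -0.0286,"z": 0.004,"yaw": 0,"hand": 0},
    {"x": 0,"y": 0,"z": 0,"yaw": 0,"hand": 0},
    {"x": 0,"y": 0,"z": 0,"yaw": 0,"hand": 0}
  ]
}}

```text
time: 6.35
ee_pos: [0.6401, -0.0265, 0.1507]
ee_rot: [[-0.999, 0.053, -0.003], [0.053, 0.999, 0.015], [0.004, 0.015, -1.0]]
force: [-0.3, 1.5, -3.6]
width: 0.0314
```

```bash
python3 - <<'E'
from h import *
go(.6393,-.0217,.11,86.9)
d=cams.get_image('wrist'); save('w1',d['frame'])
E
```

```text
t 6.35 pos [ 0.6401 -0.0265  0.1507] w 0.0314 F [-0.3  1.5 -3.6]
[[-0.999, 0.053, -0.003], [0.053, 0.999, 0.015], [0.004, 0.015, -1.0]] [-0.33  0.47  0.4   1.7  -0.23  1.02  1.68]
shift [0.0009 0.0042 0.0408] jaw 87.0 yaw 0.1
```

View pics/w1.png

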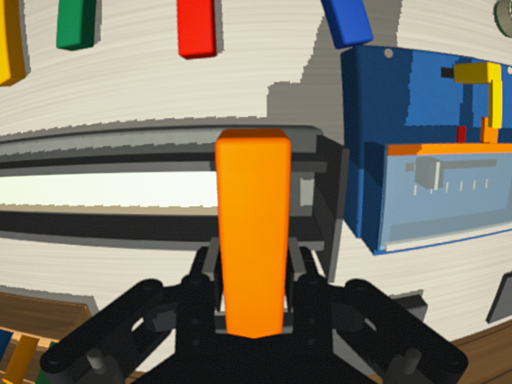

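The held billet sits over the left slot, square to the rails. The dimmer is at the right of the picture and clear of it. Lowering.

Emit:
{"fn": "apply_moves", "kwargs": {
  "motion": [
    {"x": 0.001,"y": 0.004,"z": 0.02,"yaw": 0,"hand": 0},
    {"x": 0,"y": 0,"z": 0.015,"yaw": 0,"hand": 0},
    {"x": 0,"y": 0,"z": 0,"yaw": 0,"hand": 0}
  ],
  "newtons": 30
}}

```text
time: 6.7
ee_pos: [0.6366, -0.0201, 0.1138]
ee_rot: [[-0.999, 0.05, -0.005], [0.05, 0.999, 0.016], [0.006, 0.015, -1.0]]
force: [-0.9, 1.4, -4.4]
width: 0.0309
```

Emit:
{"fn": "apply_moves", "kwargs": {
  "motion": [
    {"x": 0,"y": 0,"z": 0.006,"yaw": 0,"hand": 0},
    {"x": 0,"y": 0,"z": 0.004,"yaw": 0,"hand": 0}
  ],
  "newtons": 20
}}

```text
time: 6.9
ee_pos: [0.6362, -0.0181, 0.104]
ee_rot: [[-0.999, 0.047, -0.005], [0.047, 0.999, 0.017], [0.005, 0.016, -1.0]]
force: [-3.9, -1.0, 3.8]
width: 0.0308
```

Emit:
{"fn": "apply_moves", "kwargs": {
  "motion": [
    {"x": 0,"y": 0,"z": 0.003,"yaw": 0,"hand": 0}
  ]
}}

```text
time: 7.0
ee_pos: [0.6361, -0.0181, 0.1036]
ee_rot: [[-0.999, 0.047, -0.006], [0.047, 0.999, 0.018], [0.006, 0.017, -1.0]]
force: [-10.1, -1.2, 19.0]
width: 0.0309
```

Emit:
{"fn": "apply_moves", "kwargs": {
  "motion": [
    {"x": 0,"y": 0,"z": 0.003,"yaw": 0,"hand": 0}
  ]
}}

```text
time: 7.1
ee_pos: [0.6366, -0.0182, 0.1038]
ee_rot: [[-0.999, 0.047, -0.005], [0.047, 0.999, 0.019], [0.006, 0.018, -1.0]]
force: [-5.5, 0.1, 8.9]
width: 0.031
```

Emit:
{"fn": "apply_moves", "kwargs": {
  "motion": [
    {"x": 0,"y": 0,"z": 0.003,"yaw": 0,"hand": 0}
  ]
}}

```text
time: 7.2
ee_pos: [0.6373, -0.0182, 0.1038]
ee_rot: [[-0.999, 0.047, -0.003], [0.047, 0.999, 0.02], [0.004, 0.019, -1.0]]
force: [-2.8, -0.2, 5.2]
width: 0.031
```

Emit:
{"fn": "apply_moves", "kwargs": {
  "motion": [
    {"x": 0,"y": 0,"z": 0,"yaw": 0,"hand": 0.036},
    {"x": 0,"y": 0,"z": 0,"yaw": 0,"hand": 0.05},
    {"x": 0,"y": 0,"z": 0,"yaw": 0,"hand": 0.05},
    {"x": 0,"y": 0,"z": 0,"yaw": 0,"hand": 0.05}
  ]
}}

```text
time: 7.6
ee_pos: [0.6422, -0.0183, 0.1089]
ee_rot: [[-0.999, 0.047, 0.008], [0.047, 0.999, 0.02], [-0.007, 0.021, -1.0]]
force: [0.1, -0.8, -1.1]
width: 0.05
```

```bash
python3 - <<'E'
from h import *
st();d=cams.get_image('wrist'); save('w2',d['frame'])
E
```

```text
t 7.6 pos [ 0.6422 -0.0183  0.1089] w 0.05 F [ 0.1 -0.8 -1.1]
[[-0.999, 0.047, 0.008], [0.047, 0.999, 0.02], [-0.007, 0.021, -1.0]] [-0.32  0.51  0.38  1.73 -0.26  0.93  1.69]
```

View pics/w2.png

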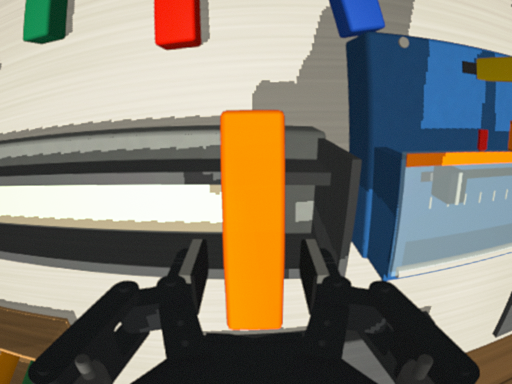

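The orange billet rests squarely over both rails at (253,220), with the fingers clear. I'll lift and go for blue.

Emit:
{"fn": "apply_moves", "kwargs": {
  "motion": [
    {"x": 0,"y": 0,"z": -0.04,"yaw": 0,"hand": 0.05},
    {"x": 0,"y": 0,"z": -0.04,"yaw": -7.5,"hand": 0.06},
    {"x": 0.03,"y": 0,"z": 0,"yaw": -8,"hand": 0.0854},
    {"x": 0,"y": 0,"z": 0,"yaw": 0,"hand": 0.0854}
  ]
}}

```text
time: 8.05
ee_pos: [0.6087, -0.0227, 0.1881]
ee_rot: [[-0.973, -0.232, 0.001], [-0.232, 0.973, 0.019], [-0.005, 0.018, -1.0]]
force: [-0.5, 0.3, -0.7]
width: 0.0849
```

```bash
python3 - <<'E'
from h import *
billets();go(.451,.067,.06,102.6)
E
```

```text
0.87 zt 0.035 [array([ 441.8, -304. ]), array([119.5,  32.5]), np.float64(8.2)] [169. 148.  66.]
0.74 zt 0.036 [array([453.9,  68.2]), array([114. ,  31.1]), np.float64(12.4)] [ 57.  81. 140.]
0.67 zt 0.035 [array([ 425.8, -192. ]), array([ 31.9, 117.6]), np.float64(85.3)] [ 67. 116.  88.]
t 8.15 pos [ 0.6139 -0.0214  0.19  ] w 0.0856 F [-0.   0.4 -0.1]
[[-0.973, -0.231, 0.009], [-0.231, 0.973, 0.019], [-0.013, 0.016, -1.0]] [-0.32  0.36  0.36  1.75 -0.17  1.05  1.91]
shift [0.1398 0.1215 0.1301] jaw 103.4 yaw 0.8
```

Emit:
{"fn": "apply_moves", "kwargs": {
  "motion": [
    {"x": 0.028,"y": 0.0243,"z": 0.012,"yaw": 0,"hand": 0.0854},
    {"x": 0.028,"y": 0.0243,"z": 0.012,"yaw": 0,"hand": 0.0854},
    {"x": 0.028,"y": 0.0243,"z": 0.012,"yaw": 0,"hand": 0.0854},
    {"x": 0.028,"y": 0.0243,"z": 0.012,"yaw": 0,"hand": 0.0854},
    {"x": 0.028,"y": 0.0243,"z": 0.012,"yaw": 0,"hand": 0.0854}
  ]
}}

```text
time: 8.65
ee_pos: [0.4579, 0.0662, 0.1294]
ee_rot: [[-0.975, -0.219, 0.025], [-0.219, 0.976, 0.016], [-0.028, 0.01, -1.0]]
force: [0.6, 1.0, -0.2]
width: 0.0851
```

Emit:
{"fn": "apply_moves", "kwargs": {
  "motion": [
    {"x": 0,"y": 0,"z": 0.035,"yaw": 0,"hand": 0.0854},
    {"x": 0,"y": 0,"z": 0.035,"yaw": 0,"hand": 0.0854},
    {"x": 0,"y": 0,"z": 0.02,"yaw": 0,"hand": 0.0854},
    {"x": 0,"y": 0,"z": 0,"yaw": 0,"hand": 0.0854}
  ]
}}

```text
time: 9.05
ee_pos: [0.4573, 0.0741, 0.0356]
ee_rot: [[-0.974, -0.225, 0.024], [-0.225, 0.974, 0.019], [-0.027, 0.013, -1.0]]
force: [-1.2, -0.2, -0.6]
width: 0.0853
```

```bash
python3 - <<'E'
from h import *
go(.452,.0675,.004,102.6)
E
```

```text
t 9.05 pos [0.4573 0.0741 0.0356] w 0.0853 F [-1.2 -0.2 -0.6]
[[-0.974, -0.225, 0.024], [-0.225, 0.974, 0.019], [-0.027, 0.013, -1.0]] [-0.48  0.32  0.27  2.2  -0.17  0.61  1.71]
shift [ 0.0075 -0.0057  0.0313] jaw 103.0 yaw 0.4
```

Emit:
{"fn": "apply_moves", "kwargs": {
  "motion": [
    {"x": 0.006,"y": -0.005,"z": 0.025,"yaw": 0,"hand": 0.0854},
    {"x": 0.001,"y": -0.001,"z": 0.004,"yaw": 0,"hand": 0.0854},
    {"x": 0,"y": 0,"z": 0,"yaw": 0,"hand": 0},
    {"x": 0,"y": 0,"z": 0,"yaw": 0,"hand": 0},
    {"x": 0,"y": 0,"z": 0,"yaw": 0,"hand": 0}
  ],
  "newtons": 50
}}

```text
time: 9.55
ee_pos: [0.4596, 0.0689, 0.0095]
ee_rot: [[-0.974, -0.224, 0.032], [-0.223, 0.975, 0.021], [-0.036, 0.013, -0.999]]
force: [-0.6, 0.5, -0.4]
width: 0.0439
```

Emit:
{"fn": "apply_moves", "kwargs": {
  "motion": [
    {"x": 0,"y": 0,"z": 0,"yaw": 0,"hand": 0},
    {"x": 0,"y": 0,"z": 0,"yaw": 0,"hand": 0},
    {"x": 0,"y": 0,"z": 0,"yaw": 0,"hand": 0}
  ]
}}

```text
time: 9.85
ee_pos: [0.4611, 0.0694, 0.0116]
ee_rot: [[-0.974, -0.224, 0.035], [-0.223, 0.975, 0.022], [-0.039, 0.014, -0.999]]
force: [-0.6, 0.5, -2.7]
width: 0.0311
```

Emit:
{"fn": "apply_moves", "kwargs": {
  "motion": [
    {"x": 0,"y": 0,"z": -0.045,"yaw": 0,"hand": 0},
    {"x": 0,"y": 0,"z": -0.045,"yaw": 0,"hand": 0},
    {"x": 0,"y": 0,"z": -0.045,"yaw": 8,"hand": 0},
    {"x": 0,"y": 0,"z": -0.03,"yaw": 8,"hand": 0},
    {"x": 0,"y": 0,"z": 0,"yaw": 0,"hand": 0}
  ]
}}

```text
time: 10.35
ee_pos: [0.4501, 0.0648, 0.1762]
ee_rot: [[-0.998, 0.064, 0.02], [0.064, 0.998, 0.016], [-0.019, 0.018, -1.0]]
force: [0.7, -0.1, -3.5]
width: 0.031
```

```bash
python3 - <<'E'
from h import *
go(.635,-.0986,.155,86.9)
E
```

```text
t 10.35 pos [0.4501 0.0648 0.1762] w 0.031 F [ 0.7 -0.1 -3.5]
[[-0.998, 0.064, 0.02], [0.064, 0.998, 0.016], [-0.019, 0.018, -1.0]] [-0.57  0.05  0.36  2.13 -0.04  0.93  1.31]
shift [-0.1946 -0.1516  0.0222] jaw 86.3 yaw -0.6
```

Emit:
{"fn": "apply_moves", "kwargs": {
  "motion": [
    {"x": -0.034,"y": -0.025,"z": 0.004,"yaw": 0,"hand": 0},
    {"x": -0.034,"y": -0.025,"z": 0.004,"yaw": 0,"hand": 0},
    {"x": -0.034,"y": -0.025,"z": 0.004,"yaw": 0,"hand": 0},
    {"x": -0.034,"y": -0.025,"z": 0.004,"yaw": 0,"hand": 0},
    {"x": -0.034,"y": -0.025,"z": 0.003,"yaw": 0,"hand": 0}
  ]
}}

```text
time: 10.85
ee_pos: [0.6076, -0.0637, 0.1475]
ee_rot: [[-0.999, 0.037, 0.004], [0.038, 0.999, 0.023], [-0.003, 0.023, -1.0]]
force: [0.4, 0.3, -3.2]
width: 0.0309
```

Emit:
{"fn": "apply_moves", "kwargs": {
  "motion": [
    {"x": -0.034,"y": -0.025,"z": 0,"yaw": 0,"hand": 0},
    {"x": 0,"y": 0,"z": 0,"yaw": 0,"hand": 0}
  ]
}}

```text
time: 11.05
ee_pos: [0.6418, -0.097, 0.1406]
ee_rot: [[-0.999, 0.039, -0.001], [0.039, 0.999, 0.018], [0.001, 0.017, -1.0]]
force: [-2.0, -0.3, -3.4]
width: 0.0311
```

```bash
python3 - <<'E'
from h import *
go(.643,-.0986,.11,86.9)
E
```

```text
t 11.05 pos [ 0.6418 -0.097   0.1406] w 0.0311 F [-2.  -0.3 -3.4]
[[-0.999, 0.039, -0.001], [0.039, 0.999, 0.018], [0.001, 0.017, -1.0]] [-0.24  0.5   0.44  1.69 -0.27  1.01  1.83]
shift [-0.0013 -0.0021  0.0305] jaw 87.8 yaw 0.9
```

Emit:
{"fn": "apply_moves", "kwargs": {
  "motion": [
    {"x": -0.001,"y": -0.002,"z": 0.022,"yaw": 0.9,"hand": 0},
    {"x": 0,"y": 0,"z": 0.008,"yaw": 0,"hand": 0},
    {"x": 0,"y": 0,"z": 0.004,"yaw": 0,"hand": 0}
  ],
  "newtons": 25
}}

```text
time: 11.35
ee_pos: [0.6401, -0.0998, 0.1021]
ee_rot: [[-0.999, 0.053, -0.01], [0.053, 0.998, 0.018], [0.011, 0.017, -1.0]]
force: [-9.8, 2.5, 29.9]
width: 0.0306
```

Emit:
{"fn": "apply_moves", "kwargs": {
  "motion": [
    {"x": 0,"y": 0,"z": 0.003,"yaw": 0,"hand": 0}
  ]
}}

```text
time: 11.45
ee_pos: [0.64, -0.0998, 0.102]
ee_rot: [[-0.999, 0.052, -0.01], [0.052, 0.998, 0.019], [0.011, 0.019, -1.0]]
force: [-7.5, 1.1, 19.3]
width: 0.0312
```

Emit:
{"fn": "apply_moves", "kwargs": {
  "motion": [
    {"x": 0,"y": 0,"z": 0,"yaw": 0,"hand": 0.036},
    {"x": 0,"y": 0,"z": 0,"yaw": 0,"hand": 0.05},
    {"x": 0,"y": 0,"z": 0,"yaw": 0,"hand": 0.05}
  ]
}}

```text
time: 11.75
ee_pos: [0.6404, -0.098, 0.1041]
ee_rot: [[-0.999, 0.047, -0.007], [0.047, 0.999, 0.021], [0.008, 0.02, -1.0]]
force: [-0.1, 0.8, 0.9]
width: 0.0498
```

Emit:
{"fn": "apply_moves", "kwargs": {
  "motion": [
    {"x": 0,"y": 0,"z": -0.04,"yaw": 0,"hand": 0.05},
    {"x": 0,"y": 0,"z": -0.04,"yaw": -3,"hand": 0.06},
    {"x": 0.04,"y": 0,"z": 0,"yaw": 0,"hand": 0.0854},
    {"x": 0.04,"y": 0,"z": 0,"yaw": 0,"hand": 0.0854},
    {"x": 0.04,"y": 0,"z": 0,"yaw": 0,"hand": 0.0854}
  ]
}}

```text
time: 12.25
ee_pos: [0.5234, -0.0969, 0.1871]
ee_rot: [[-1.0, -0.017, -0.003], [-0.017, 1.0, 0.02], [0.003, 0.02, -1.0]]
force: [-0.5, -0.6, 1.0]
width: 0.0853
```

```bash
python3 - <<'E'
from h import *
billets();go(.456,-.066,.08,90)
d=cams.get_image('scene'); save('s2',cv2.resize(d['frame'][130:310,140:340],None,fx=3,fy=3,interpolation=cv2.INTER_CUBIC))
E
```

```text
0.9 zt 0.126 [array([627.8, -15.6]), array([ 30.3, 116. ]), np.float64(89.2)] [179. 109.  51.]
0.81 zt 0.036 [array([ 425.9, -192.4]), array([ 29.9, 117.9]), np.float64(85.2)] [ 61. 122.  88.]
0.7 zt 0.035 [array([ 441.5, -303.7]), array([118.8,  32.1]), np.float64(7.4)] [167. 146.  65.]
0.5 zt 0.091 [array([ 630. , -174.7]), array([421.8,  96.5]), np.float64(86.8)] [98. 96. 92.]
0.47 zt 0.13 [array([670.7, -91.4]), array([24.2, 42.5]), np.float64(45.8)] [ 55.  75. 127.]
0.43 zt 0.034 [array([491.2, -58.3]), array([14.3, 46.5]), np.float64(88.7)] [173.  55.  47.]
t 12.35 pos [ 0.5154 -0.0976  0.1839] w 0.0854 F [-0.2  0.1  0.7]
[[-1.0, -0.013, -0.015], [-0.013, 1.0, 0.023], [0.015, 0.023, -1.0]] [-0.3   0.22  0.48  1.95 -0.14  1.02  1.83]
shift [0.0575 0.0299 0.1055] jaw 90.7 yaw 0.7
```

View pics/s2.png

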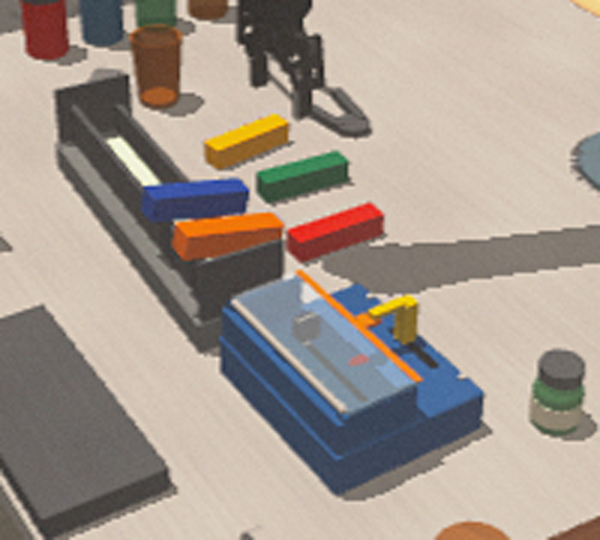

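Scene crop: orange (228,235) and blue (195,198) lie across both rails. Red, green and yellow are still on the bench. Next is red.

Emit:
{"fn": "apply_moves", "kwargs": {
  "motion": [
    {"x": 0.019,"y": 0.01,"z": 0.03,"yaw": 0.7,"hand": 0.0854},
    {"x": 0.019,"y": 0.01,"z": 0.03,"yaw": 0,"hand": 0.0854},
    {"x": 0.019,"y": 0.01,"z": 0.03,"yaw": 0,"hand": 0.0854},
    {"x": 0,"y": 0,"z": 0.03,"yaw": 0,"hand": 0.0854},
    {"x": 0,"y": 0,"z": 0.01,"yaw": 0,"hand": 0.0854}
  ]
}}

```text
time: 12.9
ee_pos: [0.4719, -0.0622, 0.0572]
ee_rot: [[-1.0, -0.006, 0.011], [-0.006, 1.0, 0.022], [-0.011, 0.022, -1.0]]
force: [0.2, -0.2, -0.2]
width: 0.0853
```

```bash
python3 - <<'E'
from h import *
go(.456,-.0655,.003,90)
d=cams.get_image('wrist')
for r in regions_of('wrist','billet1')[:3]: print(r['conf'],r['extent'],d['frame'][r['region']].mean(0).round())
E
```

```text
t 12.9 pos [ 0.4719 -0.0622  0.0572] w 0.0853 F [ 0.2 -0.2 -0.2]
[[-1.0, -0.006, 0.011], [-0.006, 1.0, 0.022], [-0.011, 0.022, -1.0]] [-0.31  0.32  0.41  2.16 -0.24  0.69  1.84]
shift [ 0.0165 -0.0044  0.054 ] jaw 90.4 yaw 0.4
0.96 [31.9, 70.0, 101.7, 242.1] [15. 81. 48.]
0.79 [214.6, 102.6, 273.5, 290.0] [199.  29.  12.]
0.77 [0.0, 185.9, 16.9, 243.7] [87. 59.  9.]
```

Emit:
{"fn": "apply_moves", "kwargs": {
  "motion": [
    {"x": 0.017,"y": -0.004,"z": 0.025,"yaw": 0,"hand": 0.0854},
    {"x": 0.001,"y": 0,"z": 0.022,"yaw": 0,"hand": 0.0854},
    {"x": 0,"y": 0,"z": 0.006,"yaw": 0,"hand": 0.0854},
    {"x": 0.001,"y": 0,"z": 0.001,"yaw": 0,"hand": 0},
    {"x": 0.001,"y": 0,"z": 0.001,"yaw": 0,"hand": 0}
  ],
  "newtons": 50
}}

```text
time: 13.5
ee_pos: [0.467, -0.0674, 0.0088]
ee_rot: [[-1.0, -0.006, 0.031], [-0.005, 1.0, 0.02], [-0.031, 0.02, -0.999]]
force: [0.6, 0.3, 0.0]
width: 0.0591
```

Emit:
{"fn": "apply_moves", "kwargs": {
  "motion": [
    {"x": 0.001,"y": 0,"z": 0.001,"yaw": 0,"hand": 0},
    {"x": 0.001,"y": 0,"z": 0.001,"yaw": 0,"hand": 0},
    {"x": 0,"y": 0,"z": 0,"yaw": 0,"hand": 0},
    {"x": 0,"y": 0,"z": 0,"yaw": 0,"hand": 0}
  ]
}}

```text
time: 13.9
ee_pos: [0.4681, -0.0676, 0.0099]
ee_rot: [[-0.999, -0.006, 0.037], [-0.005, 1.0, 0.021], [-0.037, 0.02, -0.999]]
force: [0.1, -0.3, -3.2]
width: 0.031
```

Emit:
{"fn": "apply_moves", "kwargs": {
  "motion": [
    {"x": 0,"y": 0,"z": -0.045,"yaw": 0,"hand": 0},
    {"x": 0,"y": 0,"z": -0.045,"yaw": 0,"hand": 0},
    {"x": 0,"y": 0,"z": -0.045,"yaw": 3.2,"hand": 0},
    {"x": 0,"y": 0,"z": -0.03,"yaw": 0,"hand": 0}
  ]
}}

```text
time: 14.3
ee_pos: [0.4539, -0.0705, 0.1707]
ee_rot: [[-0.999, 0.052, 0.012], [0.052, 0.998, 0.017], [-0.011, 0.018, -1.0]]
force: [1.1, 0.2, -2.6]
width: 0.031
```

```bash
python3 - <<'E'
from h import *
go(.631,-.1755,.155,86.9)
E
```

```text
t 14.3 pos [ 0.4539 -0.0705  0.1707] w 0.031 F [ 1.1  0.2 -2.6]
[[-0.999, 0.052, 0.012], [0.052, 0.998, 0.017], [-0.011, 0.018, -1.0]] [-0.4   0.08  0.5   2.13 -0.07  0.94  1.66]
shift [-0.1822 -0.0959  0.016 ] jaw 87.0 yaw 0.1
```

Emit:
{"fn": "apply_moves", "kwargs": {
  "motion": [
    {"x": -0.041,"y": -0.019,"z": 0,"yaw": 0,"hand": 0},
    {"x": -0.041,"y": -0.019,"z": 0,"yaw": 0,"hand": 0},
    {"x": -0.041,"y": -0.019,"z": 0,"yaw": 0,"hand": 0},
    {"x": -0.041,"y": -0.019,"z": 0,"yaw": 0,"hand": 0},
    {"x": -0.041,"y": -0.019,"z": 0,"yaw": 0,"hand": 0}
  ]
}}

```text
time: 14.8
ee_pos: [0.6553, -0.171, 0.1771]
ee_rot: [[-0.999, 0.043, 0.018], [0.044, 0.999, 0.031], [-0.017, 0.032, -0.999]]
force: [-0.4, -0.4, -2.4]
width: 0.031
```

Emit:
{"fn": "apply_moves", "kwargs": {
  "motion": [
    {"x": 0,"y": 0,"z": 0,"yaw": 0,"hand": 0},
    {"x": 0,"y": 0,"z": 0,"yaw": 0,"hand": 0}
  ]
}}

```text
time: 15.0
ee_pos: [0.6582, -0.1744, 0.173]
ee_rot: [[-0.999, 0.045, 0.016], [0.045, 0.999, 0.026], [-0.015, 0.027, -1.0]]
force: [-0.4, -0.2, -2.6]
width: 0.0312
```

```bash
python3 - <<'E'
from h import *
go(.643,-.1755,.11,86.9)
E
```

```text
t 15.0 pos [ 0.6582 -0.1744  0.173 ] w 0.0312 F [-0.4 -0.2 -2.6]
[[-0.999, 0.045, 0.016], [0.045, 0.999, 0.026], [-0.015, 0.027, -1.0]] [-0.16  0.53  0.51  1.59 -0.32  1.09  1.96]
shift [ 0.0161 -0.0035  0.0627] jaw 87.4 yaw 0.5
```

Emit:
{"fn": "apply_moves", "kwargs": {
  "motion": [
    {"x": 0.016,"y": -0.003,"z": 0.03,"yaw": 0.5,"hand": 0},
    {"x": 0,"y": 0,"z": 0.027,"yaw": 0,"hand": 0},
    {"x": 0,"y": 0,"z": 0,"yaw": 0,"hand": 0}
  ],
  "newtons": 30
}}

```text
time: 15.3
ee_pos: [0.64, -0.1728, 0.1137]
ee_rot: [[-0.999, 0.053, 0.014], [0.053, 0.998, 0.028], [-0.012, 0.029, -1.0]]
force: [-1.2, 1.1, -2.9]
width: 0.0314
```

```bash
python3 - <<'E'
from h import *
go(.643,-.1755,.104,86.9)
E
```

```text
t 15.3 pos [ 0.64   -0.1728  0.1137] w 0.0314 F [-1.2  1.1 -2.9]
[[-0.999, 0.053, 0.014], [0.053, 0.998, 0.028], [-0.012, 0.029, -1.0]] [-0.15  0.56  0.49  1.68 -0.35  0.98  1.99]
shift [-0.0031 -0.0028  0.0096] jaw 87.0 yaw 0.1
```

Emit:
{"fn": "apply_moves", "kwargs": {
  "motion": [
    {"x": -0.003,"y": -0.002,"z": 0.007,"yaw": 0,"hand": 0},
    {"x": 0,"y": 0,"z": 0.003,"yaw": 0,"hand": 0}
  ],
  "newtons": 25
}}

```text
time: 15.5
ee_pos: [0.6422, -0.1737, 0.1046]
ee_rot: [[-0.999, 0.052, 0.014], [0.052, 0.998, 0.029], [-0.012, 0.03, -0.999]]
force: [-0.1, 0.1, -2.6]
width: 0.0314
```

Emit:
{"fn": "apply_moves", "kwargs": {
  "motion": [
    {"x": 0,"y": 0,"z": 0.001,"yaw": 0,"hand": 0.036},
    {"x": 0,"y": 0,"z": 0,"yaw": 0,"hand": 0.05},
    {"x": 0,"y": 0,"z": 0,"yaw": 0,"hand": 0.05}
  ]
}}

```text
time: 15.8
ee_pos: [0.6458, -0.1743, 0.1085]
ee_rot: [[-0.998, 0.051, 0.022], [0.052, 0.998, 0.028], [-0.021, 0.029, -0.999]]
force: [-0.9, -1.0, -0.5]
width: 0.0502
```

Emit:
{"fn": "apply_moves", "kwargs": {
  "motion": [
    {"x": 0,"y": 0,"z": -0.04,"yaw": 0,"hand": 0.05},
    {"x": 0,"y": 0,"z": -0.04,"yaw": 0,"hand": 0.06},
    {"x": 0.04,"y": 0,"z": 0,"yaw": 0,"hand": 0.0854},
    {"x": 0.04,"y": 0,"z": 0,"yaw": 0,"hand": 0.0854},
    {"x": 0.04,"y": 0,"z": 0,"yaw": 0,"hand": 0.0854}
  ]
}}

```text
time: 16.3
ee_pos: [0.5326, -0.1714, 0.1958]
ee_rot: [[-0.998, 0.046, 0.041], [0.047, 0.999, 0.023], [-0.04, 0.025, -0.999]]
force: [0.1, 0.3, 0.4]
width: 0.0859
```

```bash
python3 - <<'E'
from h import *
billets();go(.426,-.192,.07,86.5)
E
```

```text
0.91 zt 0.126 [array([627.7, -15.6]), array([ 30.3, 115.2]), np.float64(89.2)] [180. 111.  51.]
0.82 zt 0.126 [array([625.5, -96. ]), array([ 30.8, 115.9]), np.float64(88.9)] [ 47.  73. 134.]
0.73 zt 0.128 [array([ 631.7, -169.6]), array([ 32.9, 102.9]), np.float64(86.4)] [165.  54.  48.]
0.72 zt 0.036 [array([ 439.8, -304.2]), array([114.3,  32. ]), np.float64(7.6)] [171. 151.  67.]
t 16.4 pos [ 0.5246 -0.1719  0.1926] w 0.0853 F [ 1.6 -0.4 -0.4]
[[-0.998, 0.051, 0.03], [0.052, 0.998, 0.027], [-0.029, 0.029, -0.999]] [-0.23  0.25  0.57  1.91 -0.2   1.01  1.94]
shift [ 0.101  -0.0287  0.119 ] jaw 87.1 yaw 0.6
```

Emit:
{"fn": "apply_moves", "kwargs": {
  "motion": [
    {"x": 0.026,"y": -0.007,"z": 0.028,"yaw": 0.6,"hand": 0.0854},
    {"x": 0.026,"y": -0.007,"z": 0.028,"yaw": 0,"hand": 0.0854},
    {"x": 0.026,"y": -0.007,"z": 0.028,"yaw": 0,"hand": 0.0854},
    {"x": 0.026,"y": -0.007,"z": 0.028,"yaw": 0,"hand": 0.0854},
    {"x": 0,"y": 0,"z": 0.02,"yaw": 0,"hand": 0.0854}
  ]
}}

```text
time: 16.9
ee_pos: [0.4324, -0.1937, 0.0623]
ee_rot: [[-0.996, 0.062, 0.058], [0.064, 0.998, 0.024], [-0.056, 0.028, -0.998]]
force: [-0.1, -0.0, 0.6]
width: 0.0853
```

```bash
python3 - <<'E'
from h import *
go(.426,-.192,.003,86)
d=cams.get_image('wrist')
for r in regions_of('wrist','billet1')[:3]: print(r['conf'],r['extent'],d['frame'][r['region']].mean(0).round())
E
```

```text
t 16.9 pos [ 0.4324 -0.1937  0.0623] w 0.0853 F [-0.1 -0.   0.6]
[[-0.996, 0.062, 0.058], [0.064, 0.998, 0.024], [-0.056, 0.028, -0.998]] [-0.12  0.3   0.54  2.19 -0.33  0.67  2.16]
shift [ 0.0099 -0.0003  0.0588] jaw 86.4 yaw 0.4
0.83 [48.1, 153.6, 141.9, 297.9] [157. 117.   2.]
0.8 [222.3, 113.2, 276.7, 285.3] [ 28. 108.  66.]
0.65 [382.3, 376.3, 400.5, 382.4] [ 6. 15. 39.]
```

Emit:
{"fn": "apply_moves", "kwargs": {
  "motion": [
    {"x": 0.013,"y": 0,"z": 0.027,"yaw": 0.4,"hand": 0.0854},
    {"x": 0.002,"y": 0,"z": 0.023,"yaw": 0,"hand": 0.0854},
    {"x": 0.002,"y": 0,"z": 0.007,"yaw": 0,"hand": 0.0854},
    {"x": 0.001,"y": 0,"z": 0.001,"yaw": 0,"hand": 0},
    {"x": 0.001,"y": 0,"z": 0.001,"yaw": 0,"hand": 0}
  ],
  "newtons": 50
}}

```text
time: 17.5
ee_pos: [0.4336, -0.1937, 0.0086]
ee_rot: [[-0.995, 0.063, 0.077], [0.065, 0.998, 0.018], [-0.076, 0.023, -0.997]]
force: [-0.1, 0.5, 0.1]
width: 0.059
```

Emit:
{"fn": "apply_moves", "kwargs": {
  "motion": [
    {"x": 0.001,"y": 0,"z": 0.001,"yaw": 0,"hand": 0},
    {"x": 0.001,"y": 0,"z": 0.001,"yaw": 0,"hand": 0},
    {"x": 0,"y": 0,"z": 0,"yaw": 0,"hand": 0},
    {"x": 0,"y": 0,"z": 0,"yaw": 0,"hand": 0}
  ]
}}

```text
time: 17.9
ee_pos: [0.435, -0.1947, 0.0099]
ee_rot: [[-0.994, 0.062, 0.084], [0.064, 0.998, 0.017], [-0.083, 0.022, -0.996]]
force: [0.6, -0.4, -3.6]
width: 0.031
```

Emit:
{"fn": "apply_moves", "kwargs": {
  "motion": [
    {"x": 0,"y": 0,"z": -0.045,"yaw": 0,"hand": 0},
    {"x": 0,"y": 0,"z": -0.045,"yaw": 0,"hand": 0},
    {"x": 0,"y": 0,"z": -0.045,"yaw": 0,"hand": 0},
    {"x": 0,"y": 0,"z": -0.03,"yaw": 0,"hand": 0}
  ]
}}

```text
time: 18.3
ee_pos: [0.4136, -0.1948, 0.1704]
ee_rot: [[-0.996, 0.063, 0.059], [0.064, 0.998, 0.019], [-0.057, 0.023, -0.998]]
force: [2.0, 0.1, -2.8]
width: 0.031
```

```bash
python3 - <<'E'
from h import *
go(.634,-.2524,.155,86.9)
E
```

```text
t 18.3 pos [ 0.4136 -0.1948  0.1704] w 0.031 F [ 2.   0.1 -2.8]
[[-0.996, 0.063, 0.059], [0.064, 0.998, 0.019], [-0.057, 0.023, -0.998]] [-0.24  0.05  0.64  2.16 -0.09  0.9   1.96]
shift [-0.2224 -0.044   0.0272] jaw 86.4 yaw -0.5
```

Emit:
{"fn": "apply_moves", "kwargs": {
  "motion": [
    {"x": -0.037,"y": -0.0075,"z": 0.002,"yaw": 0,"hand": 0},
    {"x": -0.037,"y": -0.0075,"z": 0.002,"yaw": 0,"hand": 0},
    {"x": -0.037,"y": -0.0075,"z": 0.002,"yaw": 0,"hand": 0},
    {"x": -0.037,"y": -0.0075,"z": 0.002,"yaw": 0,"hand": 0},
    {"x": -0.037,"y": -0.0075,"z": 0.002,"yaw": 0,"hand": 0}
  ]
}}

```text
time: 18.8
ee_pos: [0.5972, -0.2428, 0.1783]
ee_rot: [[-0.995, 0.064, 0.071], [0.066, 0.997, 0.031], [-0.069, 0.035, -0.997]]
force: [-0.6, -0.0, -2.0]
width: 0.0308
```

Emit:
{"fn": "apply_moves", "kwargs": {
  "motion": [
    {"x": -0.034,"y": -0.0075,"z": 0.003,"yaw": 0,"hand": 0},
    {"x": 0,"y": 0,"z": 0,"yaw": 0,"hand": 0},
    {"x": 0,"y": 0,"z": 0,"yaw": 0,"hand": 0}
  ]
}}

```text
time: 19.1
ee_pos: [0.6351, -0.2511, 0.1732]
ee_rot: [[-0.996, 0.06, 0.067], [0.062, 0.998, 0.03], [-0.066, 0.034, -0.997]]
force: [-1.1, -1.0, -3.9]
width: 0.0309
```

```bash
python3 - <<'E'
from h import *
go(.634,-.2524,.112,86.9)
E
```

```text
t 19.1 pos [ 0.6351 -0.2511  0.1732] w 0.0309 F [-1.1 -1.  -3.9]
[[-0.996, 0.06, 0.067], [0.062, 0.998, 0.03], [-0.066, 0.034, -0.997]] [-0.1   0.52  0.59  1.63 -0.39  1.05  2.12]
shift [ 0.0051 -0.0034  0.061 ] jaw 86.6 yaw -0.3
```

Emit:
{"fn": "apply_moves", "kwargs": {
  "motion": [
    {"x": 0.003,"y": -0.002,"z": 0.03,"yaw": 0,"hand": 0},
    {"x": 0.002,"y": -0.001,"z": 0.027,"yaw": 0,"hand": 0},
    {"x": 0,"y": 0,"z": 0,"yaw": 0,"hand": 0}
  ],
  "newtons": 30
}}

```text
time: 19.4
ee_pos: [0.6309, -0.2508, 0.1142]
ee_rot: [[-0.996, 0.06, 0.065], [0.062, 0.998, 0.032], [-0.063, 0.036, -0.997]]
force: [-0.3, 1.0, -3.5]
width: 0.0308
```

```bash
python3 - <<'E'
from h import *
go(.634,-.2524,.104,86.9)
E
```

```text
t 19.4 pos [ 0.6309 -0.2508  0.1142] w 0.0308 F [-0.3  1.  -3.5]
[[-0.996, 0.06, 0.065], [0.062, 0.998, 0.032], [-0.063, 0.036, -0.997]] [-0.07  0.58  0.56  1.68 -0.43  0.95  2.16]
shift [-0.0026 -0.0018  0.0103] jaw 86.6 yaw -0.3
```

Next I go to yellow: release green, lift and back off.

Emit:
{"fn": "apply_moves", "kwargs": {
  "motion": [
    {"x": -0.003,"y": -0.002,"z": 0.007,"yaw": 0,"hand": 0},
    {"x": 0,"y": 0,"z": 0.003,"yaw": 0,"hand": 0}
  ],
  "newtons": 25
}}

```text
time: 19.6
ee_pos: [0.6334, -0.2528, 0.1052]
ee_rot: [[-0.996, 0.061, 0.065], [0.063, 0.997, 0.033], [-0.063, 0.037, -0.997]]
force: [-1.0, 0.3, -2.5]
width: 0.0308
```

Emit:
{"fn": "apply_moves", "kwargs": {
  "motion": [
    {"x": 0,"y": 0,"z": 0.001,"yaw": 0,"hand": 0.036},
    {"x": 0,"y": 0,"z": 0,"yaw": 0,"hand": 0.05},
    {"x": 0,"y": 0,"z": 0,"yaw": 0,"hand": 0.05}
  ]
}}

```text
time: 19.9
ee_pos: [0.6363, -0.2544, 0.1091]
ee_rot: [[-0.995, 0.061, 0.073], [0.063, 0.998, 0.03], [-0.071, 0.035, -0.997]]
force: [-0.2, -0.4, 0.5]
width: 0.0501
```

Emit:
{"fn": "apply_moves", "kwargs": {
  "motion": [
    {"x": 0,"y": 0,"z": -0.04,"yaw": 0,"hand": 0.05},
    {"x": 0,"y": 0,"z": -0.04,"yaw": -5,"hand": 0.06},
    {"x": 0.04,"y": 0,"z": 0,"yaw": -5,"hand": 0.0854},
    {"x": 0.04,"y": 0,"z": 0,"yaw": 0,"hand": 0.0854},
    {"x": 0.04,"y": -0.02,"z": 0,"yaw": 0,"hand": 0.0854}
  ]
}}

```text
time: 20.4
ee_pos: [0.5237, -0.284, 0.1892]
ee_rot: [[-0.987, -0.135, 0.091], [-0.133, 0.991, 0.027], [-0.094, 0.015, -0.995]]
force: [0.9, -0.7, 0.3]
width: 0.0855
```

```bash
python3 - <<'E'
from h import *
billets();go(.441,-.304,.07,97.8)
E
```

```text
0.92 zt 0.126 [array([ 617.1, -248.5]), array([ 32.2, 114.5]), np.float64(86.4)] [ 47. 104.  73.]
0.85 zt 0.126 [array([625.8, -96.1]), array([ 32., 116.]), np.float64(86.9)] [ 55.  77. 131.]
0.79 zt 0.125 [array([629.4, -15.5]), array([ 30.2, 112.1]), np.float64(89.2)] [182. 112.  51.]
0.53 zt 0.036 [array([ 479.9, -289.2]), array([25. , 48.3]), np.float64(63.3)] [161. 140.  66.]
t 20.5 pos [ 0.5155 -0.2928  0.1884] w 0.0856 F [-0.1 -0.2 -0.2]
[[-0.989, -0.118, 0.085], [-0.116, 0.993, 0.023], [-0.087, 0.013, -0.996]] [-0.04  0.32  0.61  1.85 -0.3   0.98  2.4 ]
shift [ 0.0854 -0.0039  0.1113] jaw 96.8 yaw -1.0
```

Emit:
{"fn": "apply_moves", "kwargs": {
  "motion": [
    {"x": 0.022,"y": -0.001,"z": 0.027,"yaw": -1,"hand": 0.0854},
    {"x": 0.022,"y": -0.001,"z": 0.027,"yaw": 0,"hand": 0.0854},
    {"x": 0.022,"y": -0.001,"z": 0.027,"yaw": 0,"hand": 0.0854},
    {"x": 0.022,"y": -0.001,"z": 0.025,"yaw": 0,"hand": 0.0854},
    {"x": 0,"y": 0,"z": 0.01,"yaw": 0,"hand": 0.0854}
  ]
}}

```text
time: 21.0
ee_pos: [0.4437, -0.3134, 0.0711]
ee_rot: [[-0.986, -0.128, 0.107], [-0.128, 0.992, 0.013], [-0.107, -0.001, -0.994]]
force: [0.3, 0.5, 0.7]
width: 0.085
```

```bash
python3 - <<'E'
from h import *
go(.441,-.304,.003,97.8)
d=cams.get_image('wrist');save('w5',d['frame'])
for r in regions_of('wrist','billet1')[:3]: print(r['conf'],r['extent'],d['frame'][r['region']].mean(0).round())
E
```

```text
t 21.0 pos [ 0.4437 -0.3134  0.0711] w 0.085 F [0.3 0.5 0.7]
[[-0.986, -0.128, 0.107], [-0.128, 0.992, 0.013], [-0.107, -0.001, -0.994]] [ 0.1   0.4   0.55  2.06 -0.43  0.71  2.64]
shift [0.0087 0.0098 0.0675] jaw 97.4 yaw -0.4
0.95 [487.3, 352.7, 512.0, 383.0] [95. 38.  1.]
0.82 [235.7, 115.4, 292.0, 284.9] [181. 144.   4.]
```

View pics/w5.png

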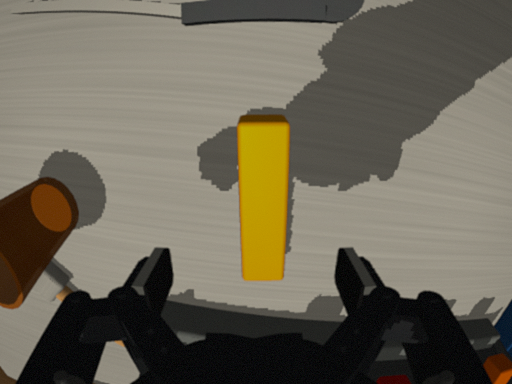

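The yellow billet is centred at (264,195) and aligned with the fingers. Grasping.

Emit:
{"fn": "apply_moves", "kwargs": {
  "motion": [
    {"x": 0.008,"y": 0.007,"z": 0.034,"yaw": 0,"hand": 0.0854},
    {"x": 0.004,"y": 0.003,"z": 0.026,"yaw": 0,"hand": 0.0854},
    {"x": 0.002,"y": 0,"z": 0.005,"yaw": 0,"hand": 0.0854}
  ],
  "newtons": 50
}}

```text
time: 21.4
ee_pos: [0.4534, -0.3072, 0.0121]
ee_rot: [[-0.982, -0.137, 0.128], [-0.137, 0.991, 0.005], [-0.128, -0.013, -0.992]]
force: [-0.2, 0.6, 0.0]
width: 0.0853
```

```bash
python3 - <<'E'
from h import *
go(.441,-.304,.003,97.8)
E
```

```text
t 21.4 pos [ 0.4534 -0.3072  0.0121] w 0.0853 F [-0.2  0.6  0. ]
[[-0.982, -0.137, 0.128], [-0.137, 0.991, 0.005], [-0.128, -0.013, -0.992]] [ 0.17  0.49  0.46  2.08 -0.55  0.58  2.73]
shift [0.0129 0.005  0.0075] jaw 97.9 yaw 0.1
```

Emit:
{"fn": "apply_moves", "kwargs": {
  "motion": [
    {"x": 0.012,"y": 0.004,"z": 0.006,"yaw": 0.5,"hand": 0.0854},
    {"x": 0.001,"y": 0,"z": 0.001,"yaw": 0.3,"hand": 0},
    {"x": 0.001,"y": 0,"z": 0.001,"yaw": 0.2,"hand": 0},
    {"x": 0.001,"y": 0,"z": 0.001,"yaw": 0,"hand": 0},
    {"x": 0.001,"y": 0,"z": 0.001,"yaw": 0,"hand": 0}
  ],
  "newtons": 50
}}

```text
time: 21.9
ee_pos: [0.4449, -0.308, 0.0056]
ee_rot: [[-0.983, -0.121, 0.139], [-0.122, 0.993, 0.001], [-0.138, -0.016, -0.99]]
force: [1.0, -2.6, -1.0]
width: 0.0312
```

Emit:
{"fn": "apply_moves", "kwargs": {
  "motion": [
    {"x": 0,"y": 0,"z": 0,"yaw": 0,"hand": 0},
    {"x": 0,"y": 0,"z": 0,"yaw": 0,"hand": 0}
  ]
}}

```text
time: 22.1
ee_pos: [0.4445, -0.3078, 0.0057]
ee_rot: [[-0.983, -0.121, 0.139], [-0.122, 0.993, 0.001], [-0.138, -0.016, -0.99]]
force: [0.9, 0.5, -3.3]
width: 0.0311
```

Emit:
{"fn": "apply_moves", "kwargs": {
  "motion": [
    {"x": -0.004,"y": 0,"z": -0.045,"yaw": 0,"hand": 0},
    {"x": -0.004,"y": 0,"z": -0.045,"yaw": 4,"hand": 0},
    {"x": -0.004,"y": 0,"z": -0.045,"yaw": 4,"hand": 0},
    {"x": 0,"y": 0,"z": -0.03,"yaw": 3,"hand": 0}
  ]
}}

```text
time: 22.5
ee_pos: [0.4258, -0.3016, 0.1646]
ee_rot: [[-0.991, 0.076, 0.114], [0.077, 0.997, 0.011], [-0.112, 0.02, -0.993]]
force: [0.2, -0.4, -3.8]
width: 0.0314
```

```bash
python3 - <<'E'
from h import *
go(.631,-.3293,.16,86.9)
E
```

```text
t 22.5 pos [ 0.4258 -0.3016  0.1646] w 0.0314 F [ 0.2 -0.4 -3.8]
[[-0.991, 0.076, 0.114], [0.077, 0.997, 0.011], [-0.112, 0.02, -0.993]] [-0.05  0.2   0.7   2.06 -0.27  0.87  2.29]
shift [-0.2049 -0.0121  0.0276] jaw 85.7 yaw -1.2
```

Emit:
{"fn": "apply_moves", "kwargs": {
  "motion": [
    {"x": -0.041,"y": -0.0025,"z": 0.004,"yaw": -1.2,"hand": 0},
    {"x": -0.041,"y": -0.0025,"z": 0.004,"yaw": 0,"hand": 0},
    {"x": -0.041,"y": -0.0025,"z": 0.004,"yaw": 0,"hand": 0},
    {"x": -0.041,"y": -0.0025,"z": 0.004,"yaw": 0,"hand": 0},
    {"x": -0.041,"y": -0.0025,"z": 0.004,"yaw": 0,"hand": 0}
  ]
}}

```text
time: 23.0
ee_pos: [0.6266, -0.3286, 0.1703]
ee_rot: [[-0.991, 0.065, 0.114], [0.068, 0.998, 0.017], [-0.113, 0.025, -0.993]]
force: [1.0, -0.3, -3.5]
width: 0.0313
```

Emit:
{"fn": "apply_moves", "kwargs": {
  "motion": [
    {"x": 0,"y": 0,"z": 0,"yaw": 0,"hand": 0},
    {"x": 0,"y": 0,"z": 0,"yaw": 0,"hand": 0}
  ]
}}

```text
time: 23.2
ee_pos: [0.632, -0.3248, 0.1659]
ee_rot: [[-0.992, 0.057, 0.111], [0.06, 0.998, 0.018], [-0.11, 0.025, -0.994]]
force: [-0.7, 0.3, -3.9]
width: 0.0312
```

```bash
python3 - <<'E'
from h import *
go(.631,-.3293,.108,86.9)
E
```

```text
t 23.2 pos [ 0.632  -0.3248  0.1659] w 0.0312 F [-0.7  0.3 -3.9]
[[-0.992, 0.057, 0.111], [0.06, 0.998, 0.018], [-0.11, 0.025, -0.994]] [ 0.01  0.57  0.61  1.6  -0.45  1.02  2.27]
shift [ 0.0071 -0.006   0.0573] jaw 86.7 yaw -0.2
```

Emit:
{"fn": "apply_moves", "kwargs": {
  "motion": [
    {"x": 0.003,"y": -0.003,"z": 0.028,"yaw": 0,"hand": 0},
    {"x": 0.003,"y": -0.003,"z": 0.025,"yaw": 0,"hand": 0},
    {"x": 0,"y": 0,"z": 0,"yaw": 0,"hand": 0}
  ],
  "newtons": 30
}}

```text
time: 23.5
ee_pos: [0.6284, -0.328, 0.1089]
ee_rot: [[-0.993, 0.058, 0.107], [0.06, 0.998, 0.021], [-0.106, 0.027, -0.994]]
force: [-1.5, 1.3, -4.9]
width: 0.0311
```

```bash
python3 - <<'E'
from h import *
go(.631,-.3293,.1,86.9)
E
```

```text
t 23.5 pos [ 0.6284 -0.328   0.1089] w 0.0311 F [-1.5  1.3 -4.9]
[[-0.993, 0.058, 0.107], [0.06, 0.998, 0.021], [-0.106, 0.027, -0.994]] [ 0.04  0.63  0.57  1.63 -0.5   0.94  2.31]
shift [-0.0017 -0.0013  0.0091] jaw 86.7 yaw -0.2
```

Emit:
{"fn": "apply_moves", "kwargs": {
  "motion": [
    {"x": -0.003,"y": -0.001,"z": 0.007,"yaw": 0,"hand": 0},
    {"x": 0,"y": 0,"z": 0.002,"yaw": 0,"hand": 0}
  ],
  "newtons": 25
}}

```text
time: 23.7
ee_pos: [0.6306, -0.3293, 0.1002]
ee_rot: [[-0.993, 0.06, 0.106], [0.062, 0.998, 0.021], [-0.104, 0.028, -0.994]]
force: [-0.2, 0.2, -4.8]
width: 0.0313
```

Emit:
{"fn": "apply_moves", "kwargs": {
  "motion": [
    {"x": 0,"y": 0,"z": 0.001,"yaw": 0,"hand": 0.036},
    {"x": 0,"y": 0,"z": 0,"yaw": 0,"hand": 0.05},
    {"x": 0,"y": 0,"z": 0,"yaw": 0,"hand": 0.05}
  ]
}}

```text
time: 24.0
ee_pos: [0.6344, -0.3319, 0.1055]
ee_rot: [[-0.991, 0.06, 0.116], [0.062, 0.998, 0.017], [-0.114, 0.024, -0.993]]
force: [-1.0, 1.0, 0.3]
width: 0.0498
```

Emit:
{"fn": "apply_moves", "kwargs": {
  "motion": [
    {"x": -0.004,"y": 0,"z": -0.04,"yaw": 0,"hand": 0.05},
    {"x": -0.004,"y": 0,"z": -0.04,"yaw": 0,"hand": 0.05},
    {"x": 0.045,"y": 0,"z": -0.005,"yaw": 0,"hand": 0.05},
    {"x": 0.045,"y": 0.01,"z": -0.005,"yaw": 0,"hand": 0.05},
    {"x": 0.045,"y": 0.01,"z": 0,"yaw": 0,"hand": 0.05}
  ]
}}

```text
time: 24.5
ee_pos: [0.5095, -0.3097, 0.1933]
ee_rot: [[-0.989, 0.053, 0.139], [0.055, 0.999, 0.005], [-0.138, 0.012, -0.99]]
force: [-0.7, -0.6, 1.4]
width: 0.0502
```

Emit:
{"fn": "apply_moves", "kwargs": {
  "motion": [
    {"x": 0,"y": 0.049,"z": 0,"yaw": 0,"hand": 0.05},
    {"x": 0,"y": 0.049,"z": 0,"yaw": 0,"hand": 0.05},
    {"x": 0,"y": 0.049,"z": 0,"yaw": 0,"hand": 0.05},
    {"x": 0,"y": 0.049,"z": 0,"yaw": 0,"hand": 0.05},
    {"x": 0,"y": 0.049,"z": 0,"yaw": 0,"hand": 0.05}
  ]
}}

```text
time: 25.0
ee_pos: [0.5205, -0.0738, 0.2049]
ee_rot: [[-0.984, 0.087, 0.156], [0.088, 0.996, -0.0], [-0.155, 0.014, -0.988]]
force: [1.8, -1.1, -0.3]
width: 0.0501
```

```bash
python3 - <<'E'
from h import *
st();d=billets();
P,u,v=pts(d); col=d['frame'][v,u].astype(int)
im=cv2.resize(d['frame'][100:230,170:390],None,fx=3.5,fy=3.5,interpolation=cv2.INTER_CUBIC); save('top3',im)
E
```

```text
t 25.0 pos [ 0.5205 -0.0738  0.2049] w 0.0501 F [ 1.8 -1.1 -0.3]
[[-0.984, 0.087, 0.156], [0.088, 0.996, -0.0], [-0.155, 0.014, -0.988]] [-0.49  0.08  0.59  2.06 -0.08  0.86  1.62]
0.91 zt 0.127 [array([ 627.5, -169.7]), array([ 33., 113.]), np.float64(86.2)] [166.  52.  46.]
0.88 zt 0.127 [array([ 622.8, -326.1]), array([ 33.6, 115.8]), np.float64(87.8)] [164. 137.  60.]
0.82 zt 0.126 [array([627.8, -15.6]), array([ 30.3, 115.4]), np.float64(89.2)] [177. 111.  54.]
0.6 zt 0.127 [array([636.2, -96.6]), array([32.4, 96.5]), np.float64(86.2)] [ 50.  74. 132.]
0.57 zt 0.126 [array([ 618.9, -248.9]), array([ 32.8, 112.3]), np.float64(87.5)] [ 48. 101.  72.]
```

View pics/top3.png

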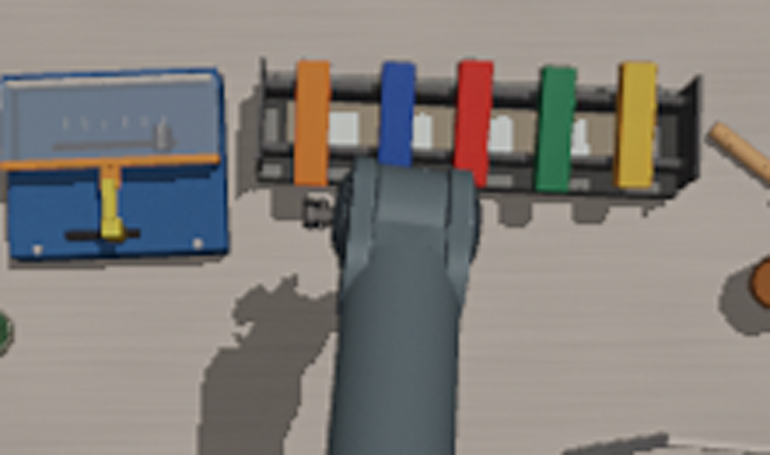

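All five billets lie across both rails in the crop: orange (312,120), blue (398,112), red (474,122), green (556,128) and yellow (636,122). They are within about 10 mm of the middle line. The latch tab is at (112,228). I'll move beside it with the fingers shut.

Emit:
{"fn": "apply_moves", "kwargs": {
  "motion": [
    {"x": 0.0015,"y": 0.042,"z": 0,"yaw": 0,"hand": 0.0},
    {"x": 0.0015,"y": 0.042,"z": 0,"yaw": 0,"hand": 0.0},
    {"x": 0.0015,"y": 0.042,"z": 0,"yaw": 0,"hand": 0.0},
    {"x": 0.0015,"y": 0.042,"z": 0,"yaw": 0,"hand": 0.0},
    {"x": 0.0015,"y": 0.042,"z": 0,"yaw": 0,"hand": 0.0}
  ]
}}

```text
time: 25.6
ee_pos: [0.5371, 0.1401, 0.2168]
ee_rot: [[-0.981, 0.09, 0.174], [0.092, 0.996, 0.008], [-0.172, 0.024, -0.985]]
force: [0.8, 0.2, 0.4]
width: 0.0
```

Emit:
{"fn": "apply_moves", "kwargs": {
  "motion": [
    {"x": 0,"y": 0,"z": 0,"yaw": 0,"hand": 0},
    {"x": 0,"y": 0,"z": 0,"yaw": 0,"hand": 0},
    {"x": 0,"y": 0,"z": 0,"yaw": 0,"hand": 0}
  ]
}}

```text
time: 25.9
ee_pos: [0.5396, 0.1483, 0.2211]
ee_rot: [[-0.98, 0.078, 0.181], [0.082, 0.996, 0.016], [-0.179, 0.03, -0.983]]
force: [0.1, -0.8, 0.6]
width: -0.0003
```

```bash
python3 - <<'E'
from h import *
go(.532,.137,.125,90)
for c in ('scene','top'):
    d=cams.get_image(c); P,u,v=pts(d); col=d['frame'][v,u].astype(int)
    m=(abs(P[:,0]-.61)<.13)&(abs(P[:,1]-.18)<.13)
    y=m&(col[:,0]>1.6*col[:,2])&(col[:,1]>.75*col[:,0])&(col[:,0]>90)
    r=m&(col[:,0]>1.5*col[:,1])&(abs(col[:,1]-col[:,2])<40)&(col[:,0]>100)
    t=y&(P[:,2]>.09)
    print(c,'yellow',y.sum(),P[t].min(0).round(3),P[t].max(0).round(3),np.median(P[t&(P[:,0]<.543)],0).round(4),'red',r.sum(),np.c_[u[r],v[r]][:12].tolist())
save('scn4',cv2.resize(cams.get_image('scene')['frame'][170:310,190:330],None,fx=4,fy=4,interpolation=cv2.INTER_CUBIC))
E
```

```text
t 25.9 pos [0.5396 0.1483 0.2211] w -0.0003 F [ 0.1 -0.8  0.6]
[[-0.98, 0.078, 0.181], [0.082, 0.996, 0.016], [-0.179, 0.03, -0.983]] [-0.76  0.12  0.41  1.98  0.    0.88  1.14]
shift [ 0.0238 -0.0148  0.0929] jaw 85.5 yaw -4.5
scene yellow 144 [0.522 0.068 0.09 ] [0.597 0.189 0.528] [0.5333 0.1827 0.1024] red 25 [[240, 222], [241, 223], [253, 231], [254, 232], [252, 233], [255, 233], [253, 234], [265, 237], [266, 237], [263, 238], [264, 238], [262, 239]]
top yellow 7 [0.512 0.121 0.091] [0.602 0.17  0.551] [0.5115 0.1704 0.5508] red 2 [[230, 146], [231, 146]]
```

View pics/scn4.png

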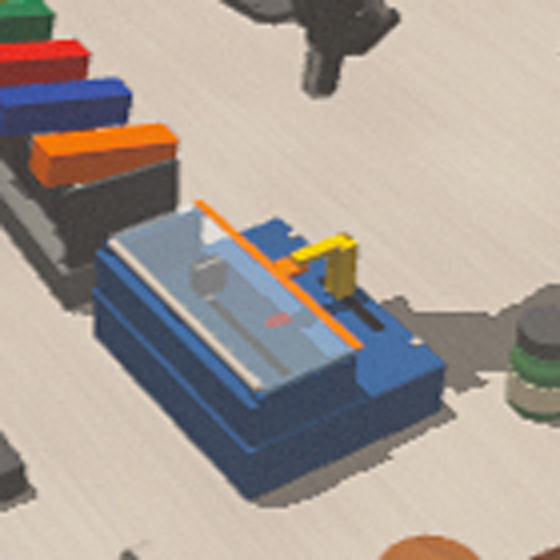

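The latch tab is at (342,268) in the crop, clear of the fingers. The pointer at (278,320) and the knob at (208,275) show under the cover.

Emit:
{"fn": "apply_moves", "kwargs": {
  "motion": [
    {"x": 0.008,"y": -0.006,"z": 0.031,"yaw": -1.5,"hand": 0},
    {"x": 0.008,"y": -0.006,"z": 0.031,"yaw": -1.5,"hand": 0},
    {"x": 0.008,"y": -0.006,"z": 0.031,"yaw": -1.5,"hand": 0}
  ]
}}

```text
time: 26.35
ee_pos: [0.5388, 0.1302, 0.1291]
ee_rot: [[-0.981, 0.006, 0.196], [0.01, 1.0, 0.021], [-0.195, 0.022, -0.98]]
force: [-0.1, 0.6, 0.5]
width: 0.0001
```

```bash
python3 - <<'E'
from h import *
go(.534,.14,.077,90)
E
```

```text
t 26.35 pos [0.5388 0.1302 0.1291] w 0.0001 F [-0.1  0.6  0.5]
[[-0.981, 0.006, 0.196], [0.01, 1.0, 0.021], [-0.195, 0.022, -0.98]] [-0.7   0.23  0.4   2.08 -0.08  0.65  1.3 ]
shift [0.015  0.0086 0.0504] jaw 89.7 yaw -0.3
```

Emit:
{"fn": "apply_moves", "kwargs": {
  "motion": [
    {"x": 0.0085,"y": 0.003,"z": 0.025,"yaw": 0,"hand": 0},
    {"x": 0.0085,"y": 0.003,"z": 0.025,"yaw": 0,"hand": 0}
  ]
}}

```text
time: 26.55
ee_pos: [0.5319, 0.1321, 0.0747]
ee_rot: [[-0.981, 0.014, 0.196], [0.018, 1.0, 0.018], [-0.195, 0.021, -0.981]]
force: [0.5, 0.2, 0.4]
width: -0.0003
```

Emit:
{"fn": "apply_moves", "kwargs": {
  "motion": [
    {"x": 0,"y": 0.01,"z": 0,"yaw": 0,"hand": 0},
    {"x": 0,"y": 0.01,"z": 0,"yaw": 0,"hand": 0}
  ]
}}

```text
time: 26.75
ee_pos: [0.5289, 0.1476, 0.0716]
ee_rot: [[-0.982, 0.021, 0.188], [0.024, 1.0, 0.011], [-0.187, 0.016, -0.982]]
force: [0.4, 1.0, -0.0]
width: -0.0001
```

Emit:
{"fn": "apply_moves", "kwargs": {
  "motion": [
    {"x": 0,"y": 0.01,"z": 0,"yaw": 0,"hand": 0},
    {"x": 0,"y": 0.01,"z": 0,"yaw": 0,"hand": 0}
  ]
}}

```text
time: 26.95
ee_pos: [0.5299, 0.1676, 0.0735]
ee_rot: [[-0.982, 0.023, 0.188], [0.025, 1.0, 0.01], [-0.187, 0.015, -0.982]]
force: [-1.5, -1.6, -0.9]
width: -0.0001
```

Emit:
{"fn": "apply_moves", "kwargs": {
  "motion": [
    {"x": 0,"y": 0.01,"z": 0,"yaw": 0,"hand": 0},
    {"x": 0,"y": 0.008,"z": 0,"yaw": 0,"hand": 0}
  ]
}}

```text
time: 27.15
ee_pos: [0.5306, 0.1856, 0.075]
ee_rot: [[-0.982, 0.022, 0.188], [0.024, 1.0, 0.008], [-0.187, 0.012, -0.982]]
force: [-0.1, -18.7, 4.3]
width: 0.0002
```

```bash
python3 - <<'E'
from h import *
st(); d=cams.get_image('scene'); save('s5',cv2.resize(d['frame'][170:310,190:330],None,fx=4,fy=4,interpolation=cv2.INTER_CUBIC))
P,u,v=pts(d); print('pts above .15 over dimmer',((abs(P[:,0]-.68)<.06)&(abs(P[:,1]-.18)<.1)&(P[:,2]>.13)).sum())
E
```

```text
t 27.15 pos [0.5306 0.1856 0.075 ] w 0.0002 F [ -0.1 -18.7   4.3]
[[-0.982, 0.022, 0.188], [0.024, 1.0, 0.008], [-0.187, 0.012, -0.982]] [-0.79  0.35  0.38  2.08 -0.1   0.56  1.19]
pts above .15 over dimmer 804
```

Emit:
{"fn": "apply_moves", "kwargs": {
  "motion": [
    {"x": 0,"y": -0.015,"z": 0,"yaw": 0,"hand": 0},
    {"x": 0,"y": -0.01,"z": 0,"yaw": 0,"hand": 0},
    {"x": 0.003,"y": -0.01,"z": -0.035,"yaw": 0,"hand": 0},
    {"x": 0.01,"y": -0.03,"z": -0.035,"yaw": 0,"hand": 0},
    {"x": 0.01,"y": -0.04,"z": -0.02,"yaw": 0,"hand": 0}
  ]
}}

```text
time: 27.7
ee_pos: [0.4928, 0.0856, 0.1615]
ee_rot: [[-0.981, 0.01, 0.196], [0.012, 1.0, 0.012], [-0.196, 0.014, -0.981]]
force: [0.9, 0.2, 0.9]
width: 0.0
```

```bash
python3 - <<'E'
from h import *
st()
for c,(a,b,e,f) in (('scene',(170,310,190,330)),('top',(110,190,160,250))):
    d=cams.get_image(c); im=cv2.resize(d['frame'][a:b,e:f],None,fx=4,fy=4,interpolation=cv2.INTER_CUBIC); save(c+'6',im)
    P,u,v=pts(d); col=d['frame'][v,u].astype(int)
    m=(abs(P[:,0]-.61)<.07)&(abs(P[:,1]-.18)<.1)
    r=m&(col[:,0]>1.6*col[:,1])&(abs(col[:,1]-col[:,2])<40)&(col[:,0]>90)&(P[:,2]<.075)
    print(c,'red',r.sum(),P[r].round(4).tolist()[:12])
    k=m&(P[:,2]>.072)&(P[:,2]<.095)&(P[:,0]>.59)&(abs(P[:,1]-.18)<.09)
    print('knob',k.sum(),P[k].min(0).round(4),P[k].max(0).round(4),np.median(P[k],0).round(4))
    for n in ('fader_grip','pointer_tip'):
        for q in regions_of(c,n)[:2]:
            Q,_,_=pts(d,q['region']); print(n,round(q['conf'],2),np.round(q['extent']),np.median(Q,0).round(4) if len(Q) else None)
i=cv2.imread('pics/scene6.png'); t=cv2.imread('pics/top6.png'); h=max(i.shape[0],t.shape[0])
t=cv2.copyMakeBorder(t,0,h-t.shape[0],0,0,0); o=cv2.resize(np.hstack([i,t]),None,fx=.85,fy=.85); cv2.imwrite('pics/both6.png',o); print(o.shape)
E
```

```text
t 27.7 pos [0.4928 0.0856 0.1615] w 0.0 F [0.9 0.2 0.9]
[[-0.981, 0.01, 0.196], [0.012, 1.0, 0.012], [-0.196, 0.014, -0.981]] [-0.73  0.06  0.47  2.18  0.02  0.71  1.28]
scene red 20 [[0.5847, 0.1717, 0.0503], [0.5858, 0.1785, 0.0555], [0.5826, 0.1792, 0.0547], [0.5966, 0.1782, 0.0559], [0.5922, 0.1772, 0.0533], [0.5878, 0.1762, 0.0508], [0.5895, 0.1839, 0.0569], [0.5838, 0.1812, 0.0526], [0.5824, 0.1844, 0.0543], [0.601, 0.1794, 0.0547], [0.5989, 0.1817, 0.0554], [0.5968, 0.184, 0.0562]]
knob 82 [0.6096 0.098  0.0725] [0.68   0.2693 0.0937] [0.6326 0.1374 0.0852]
fader_grip 0.67 [321. 284. 403. 332.] [0.5013 0.4974 0.0151]
fader_grip 0.61 [240. 233. 248. 239.] [0.6242 0.1352 0.0833]
top red 20 [[0.6007, 0.1861, 0.0482], [0.5985, 0.1812, 0.0596], [0.6002, 0.1788, 0.0502], [0.5966, 0.1857, 0.0512], [0.5958, 0.1818, 0.055], [0.5965, 0.1788, 0.051], [0.5925, 0.1888, 0.0544], [0.5934, 0.186, 0.049], [0.5941, 0.183, 0.0448], [0.5939, 0.1794, 0.0458], [0.5891, 0.189, 0.0535], [0.5907, 0.1866, 0.0443]]
knob 100 [0.6121 0.0915 0.0726] [0.68   0.2696 0.095 ] [0.6746 0.1385 0.0874]
fader_grip 0.58 [210. 134. 218. 144.] [0.6226 0.1309 0.0843]
(476, 782, 3)
```

View pics/both6.png

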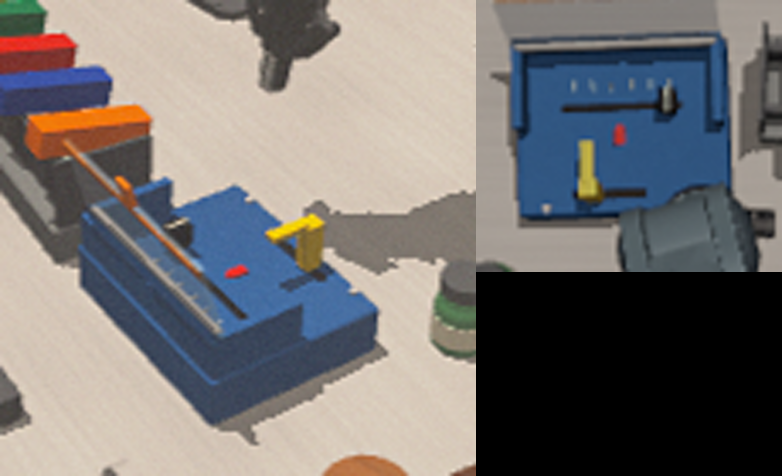

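The cover stands open (left pane). The pointer is at (619,133) and the knob at (668,98) in the right pane. I'll measure both finely by ray and plane.

```bash
cat >> h.py <<'E'
def onplane(d,u,v,z):
    f=192/np.tan(np.radians(d['fov_y'])/2)
    r=d['T'][:3,:3]@np.array([(u-d['cx'])/f,-(v-d['cy'])/f,-1]); o=d['T'][:3,3]
    return o+r*(z-o[2])/r[2]
def fad(cams_=('scene','top')):
    for c in cams_:
        d=cams.get_image(c); P,u,v=pts(d); col=d['frame'][v,u].astype(float)
        m=(abs(P[:,0]-.592)<.03)&(abs(P[:,1]-.183)<.03)&(P[:,2]<.07)
        w=np.clip(col[:,0]-1.3*np.maximum(col[:,1],col[:,2]),0,None)*m
        print(c,'pointer',onplane(d,(w*u).sum()/w.sum(),(w*v).sum()/w.sum(),.053).round(4))
        k=(abs(P[:,0]-.622)<.016)&(abs(P[:,1]-.16)<.055)&(P[:,2]>.077)&(P[:,2]<.092)
        if k.sum()<3: print('knob few');continue
        kk=np.c_[u[k],v[k]]
        w=np.clip(col[:,0]-150,0,None)*k
        print('knob n',k.sum(),'top centre',P[k].mean(0).round(4),'y',P[k][:,1].min().round(4),P[k][:,1].max().round(4),'white',onplane(d,(w*u).sum()/w.sum(),(w*v).sum()/w.sum(),.084).round(4) if w.sum()>0 else None)
E
python3 - <<'E'
from h import *
fad(); go(.622,.132,.16,90)
E
```

```text
scene pointer [0.5899 0.18   0.053 ]
knob n 41 top centre [0.6236 0.1319 0.0837] y 0.1207 0.1428 white [0.6195 0.1269 0.084 ]
top pointer [0.5918 0.1827 0.053 ]
knob n 44 top centre [0.6229 0.1316 0.0833] y 0.1228 0.1409 white None
t 28.1 pos [0.4912 0.0854 0.1581] w 0.0 F [-0.3  0.1 -0.1]
[[-0.982, 0.011, 0.19], [0.013, 1.0, 0.009], [-0.19, 0.011, -0.982]] [-0.73  0.07  0.46  2.18  0.02  0.71  1.28]
shift [-0.1281  0.0482  0.0235] jaw 89.3 yaw -0.7
```

Emit:
{"fn": "apply_moves", "kwargs": {
  "motion": [
    {"x": -0.032,"y": 0.012,"z": 0.005,"yaw": 0,"hand": 0.05},
    {"x": -0.032,"y": 0.012,"z": 0.005,"yaw": 0,"hand": 0.05},
    {"x": -0.032,"y": 0.012,"z": 0.005,"yaw": 0,"hand": 0.05},
    {"x": -0.032,"y": 0.012,"z": 0.005,"yaw": 0,"hand": 0.05}
  ]
}}

```text
time: 28.5
ee_pos: [0.6175, 0.1361, 0.1557]
ee_rot: [[-0.984, 0.005, 0.177], [0.006, 1.0, 0.008], [-0.176, 0.009, -0.984]]
force: [0.2, -0.9, 0.3]
width: 0.0501
```

```bash
python3 - <<'E'
from h import *
go(.621,.132,.10,90)
E
```

```text
t 28.5 pos [0.6175 0.1361 0.1557] w 0.0501 F [ 0.2 -0.9  0.3]
[[-0.984, 0.005, 0.177], [0.006, 1.0, 0.008], [-0.176, 0.009, -0.984]] [-0.68  0.35  0.44  1.87 -0.15  0.78  1.39]
shift [ 0.0064 -0.0046  0.0554] jaw 89.7 yaw -0.3
```

Emit:
{"fn": "apply_moves", "kwargs": {
  "motion": [
    {"x": 0.003,"y": -0.0023,"z": 0.027,"yaw": 0,"hand": 0.05},
    {"x": 0.003,"y": -0.0023,"z": 0.027,"yaw": 0,"hand": 0.05}
  ]
}}

```text
time: 28.7
ee_pos: [0.6307, 0.1398, 0.1033]
ee_rot: [[-0.982, -0.003, 0.189], [-0.001, 1.0, 0.013], [-0.189, 0.012, -0.982]]
force: [-0.7, -0.7, -1.0]
width: 0.05
```

```bash
python3 - <<'E'
from h import *
go(.625,.132,.060,90)
E
```

```text
t 28.7 pos [0.6307 0.1398 0.1033] w 0.05 F [-0.7 -0.7 -1. ]
[[-0.982, -0.003, 0.189], [-0.001, 1.0, 0.013], [-0.189, 0.012, -0.982]] [-0.64  0.44  0.41  1.88 -0.21  0.68  1.44]
shift [ 0.0138 -0.0083  0.0413] jaw 90.2 yaw 0.2
```

Emit:
{"fn": "apply_moves", "kwargs": {
  "motion": [
    {"x": 0.008,"y": -0.009,"z": 0.018,"yaw": 0,"hand": 0.05},
    {"x": 0.005,"y": -0.003,"z": 0.014,"yaw": 0,"hand": 0.05},
    {"x": 0,"y": 0,"z": 0.004,"yaw": 0,"hand": 0.05}
  ]
}}

```text
time: 29.0
ee_pos: [0.6218, 0.1322, 0.0556]
ee_rot: [[-0.984, -0.011, 0.179], [-0.009, 1.0, 0.01], [-0.179, 0.009, -0.984]]
force: [-0.7, -0.6, 0.1]
width: 0.05
```

```bash
python3 - <<'E'
from h import *
go(.625,.132,.060,90)
E
```

```text
t 29.0 pos [0.6218 0.1322 0.0556] w 0.05 F [-0.7 -0.6  0.1]
[[-0.984, -0.011, 0.179], [-0.009, 1.0, 0.01], [-0.179, 0.009, -0.984]] [-0.61  0.5   0.38  1.91 -0.24  0.6   1.48]
shift [-0.004  -0.0002 -0.0037] jaw 90.6 yaw 0.6
```

Emit:
{"fn": "apply_moves", "kwargs": {
  "motion": [
    {"x": -0.003,"y": 0,"z": -0.003,"yaw": 0,"hand": 0},
    {"x": 0,"y": 0,"z": 0,"yaw": 0,"hand": 0},
    {"x": 0,"y": 0,"z": 0,"yaw": 0,"hand": 0},
    {"x": 0,"y": 0,"z": 0,"yaw": 0,"hand": 0}
  ],
  "newtons": 30
}}

```text
time: 29.4
ee_pos: [0.6238, 0.1336, 0.0576]
ee_rot: [[-0.984, -0.015, 0.176], [-0.014, 1.0, 0.009], [-0.176, 0.006, -0.984]]
force: [1.6, -0.6, -5.9]
width: 0.0172
```

Emit:
{"fn": "apply_moves", "kwargs": {
  "motion": [
    {"x": 0,"y": 0.016,"z": 0,"yaw": 0,"hand": 0},
    {"x": 0,"y": 0.016,"z": 0,"yaw": 0,"hand": 0}
  ]
}}

```text
time: 29.6
ee_pos: [0.6232, 0.1618, 0.0576]
ee_rot: [[-0.984, -0.01, 0.175], [-0.009, 1.0, 0.004], [-0.175, 0.003, -0.985]]
force: [0.8, -1.1, -4.4]
width: 0.0172
```

```bash
python3 - <<'E'
from h import *
go(.625,.181,.060,90)
E
```

```text
t 29.6 pos [0.6232 0.1618 0.0576] w 0.0172 F [ 0.8 -1.1 -4.4]
[[-0.984, -0.01, 0.175], [-0.009, 1.0, 0.004], [-0.175, 0.003, -0.985]] [-0.66  0.51  0.39  1.89 -0.23  0.62  1.42]
shift [-0.0024  0.0191 -0.002 ] jaw 90.6 yaw 0.6
```

Emit:
{"fn": "apply_moves", "kwargs": {
  "motion": [
    {"x": 0,"y": 0.012,"z": 0,"yaw": 0,"hand": 0},
    {"x": 0,"y": 0.008,"z": 0,"yaw": 0,"hand": 0},
    {"x": 0,"y": 0,"z": 0,"yaw": 0,"hand": 0}
  ]
}}

```text
time: 29.9
ee_pos: [0.6226, 0.1883, 0.0576]
ee_rot: [[-0.984, -0.016, 0.176], [-0.015, 1.0, 0.007], [-0.176, 0.004, -0.984]]
force: [1.3, -0.3, -6.0]
width: 0.0171
```

Emit:
{"fn": "apply_moves", "kwargs": {
  "motion": [
    {"x": 0,"y": 0,"z": 0,"yaw": 0,"hand": 0.03},
    {"x": 0,"y": 0,"z": 0,"yaw": 0,"hand": 0.046},
    {"x": 0,"y": 0,"z": 0,"yaw": 0,"hand": 0.046},
    {"x": -0.005,"y": 0,"z": -0.04,"yaw": 0,"hand": 0.046},
    {"x": -0.006,"y": 0,"z": -0.045,"yaw": 0,"hand": 0.046}
  ]
}}

```text
time: 30.4
ee_pos: [0.6146, 0.1882, 0.1405]
ee_rot: [[-0.986, -0.014, 0.166], [-0.013, 1.0, 0.005], [-0.166, 0.003, -0.986]]
force: [0.4, 1.2, 0.4]
width: 0.0462
```

Emit:
{"fn": "apply_moves", "kwargs": {
  "motion": [
    {"x": 0.03,"y": -0.01,"z": -0.045,"yaw": 0,"hand": 0.046},
    {"x": 0.045,"y": -0.02,"z": -0.01,"yaw": 0,"hand": 0.046},
    {"x": 0.045,"y": -0.02,"z": -0.01,"yaw": 0,"hand": 0.046},
    {"x": 0.04,"y": -0.02,"z": -0.01,"yaw": 0,"hand": 0.046},
    {"x": 0,"y": -0.04,"z": 0,"yaw": 0,"hand": 0.046}
  ]
}}

```text
time: 30.9
ee_pos: [0.4535, 0.0814, 0.1936]
ee_rot: [[-0.982, -0.018, 0.189], [-0.014, 1.0, 0.021], [-0.189, 0.018, -0.982]]
force: [1.4, -0.5, 0.5]
width: 0.0463
```

```bash
python3 - <<'E'
from h import *
st(); fad(); d=billets()
a=cv2.resize(d['frame'][110:190,160:250],None,fx=4.4,fy=4.4,interpolation=cv2.INTER_CUBIC)
d=cams.get_image('scene'); b=cv2.resize(d['frame'][190:270,200:290],None,fx=4.4,fy=4.4,interpolation=cv2.INTER_CUBIC)
save('fin',np.hstack([a,b]))
E
```

```text
t 30.9 pos [0.4535 0.0814 0.1936] w 0.0463 F [ 1.4 -0.5  0.5]
[[-0.982, -0.018, 0.189], [-0.014, 1.0, 0.021], [-0.189, 0.018, -0.982]] [-0.84 -0.09  0.54  2.23  0.11  0.81  1.21]
scene pointer [0.5892 0.1803 0.053 ]
knob n 45 top centre [0.6228 0.1902 0.0836] y 0.1772 0.1987 white [0.6176 0.1853 0.084 ]
top pointer [0.5917 0.1827 0.053 ]
knob n 40 top centre [0.6221 0.1902 0.0836] y 0.1812 0.1989 white None
0.9 zt 0.126 [array([626.7, -96.2]), array([ 32.3, 117. ]), np.float64(87.0)] [ 48.  72. 129.]
0.8 zt 0.126 [array([627.2, -15.6]), array([ 30.4, 115.3]), np.float64(89.2)] [172. 107.  52.]
0.75 zt 0.128 [array([ 620.5, -324.9]), array([ 31.4, 111.8]), np.float64(87.7)] [168. 139.  57.]
0.66 zt 0.127 [array([ 623.9, -169.3]), array([ 32.3, 112.6]), np.float64(86.5)] [168.  48.  41.]
0.54 zt 0.125 [array([ 617.3, -248.8]), array([ 32.9, 114.8]), np.float64(86.6)] [ 46. 101.  72.]
0.5 zt 0.018 [array([ 290. , -388.1]), array([256.3,  66.6]), np.float64(89.2)] [116. 112. 108.]
```

View pics/fin.png

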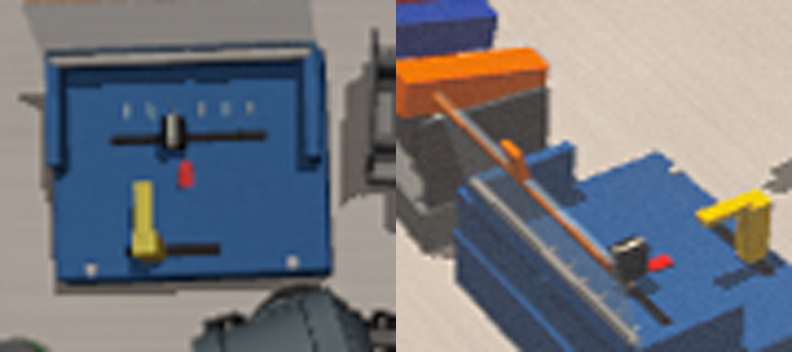

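The fader overshot: its line at (174,130) sits left of the pointer at (186,175). By measurement that is about 5 to 10 mm too far. Billets and cover are fine. I'll return above the knob and measure with the wrist camera.

Emit:
{"fn": "apply_moves", "kwargs": {
  "motion": [
    {"x": -0.04,"y": 0.026,"z": 0.01,"yaw": 0,"hand": 0.046},
    {"x": -0.04,"y": 0.026,"z": 0.01,"yaw": 0,"hand": 0.046},
    {"x": -0.04,"y": 0.026,"z": 0.01,"yaw": 0,"hand": 0.046},
    {"x": -0.035,"y": 0.024,"z": 0.01,"yaw": 0,"hand": 0.046}
  ]
}}

```text
time: 31.55
ee_pos: [0.6167, 0.1863, 0.1839]
ee_rot: [[-0.982, -0.009, 0.186], [-0.005, 1.0, 0.022], [-0.187, 0.021, -0.982]]
force: [0.9, 0.5, 0.2]
width: 0.0459
```

```bash
python3 - <<'E'
from h import *
go(.625,.1885,.10,90)
d=cams.get_image('wrist'); save('w9',d['frame']); T=d['T']; f=192/np.tan(np.radians(d['fov_y'])/2)
print('cam',T[:3,3].round(3),f,d['cx'],d['cy'])
def proj(p):
    q=np.linalg.inv(T)@np.r_[p,1]; a,b,c=q[0],-q[1],-q[2]; th=np.arctan2(np.hypot(a,b),c); r=f*th/np.hypot(a,b); return np.round([d['cx']+a*r,d['cy']+b*r],1)
for n,p in (('knob',[.622,.190,.084]),('ptr',[.604,.1815,.053]),('knob10',[.622,.180,.084])): print(n,proj(np.array(p)))
E
```

```text
t 31.55 pos [0.6167 0.1863 0.1839] w 0.0459 F [0.9 0.5 0.2]
[[-0.982, -0.009, 0.186], [-0.005, 1.0, 0.022], [-0.187, 0.021, -0.982]] [-0.82  0.34  0.53  1.83 -0.18  0.83  1.35]
shift [0.0075 0.0003 0.084 ] jaw 90.5 yaw 0.5
cam [0.51  0.183 0.309] 297.3186396354542 253.49843623632734 193.61408291636346
knob [255.2 180. ]
ptr [245.3 147.4]
knob10 [243.4 180. ]
```

View pics/w9.png

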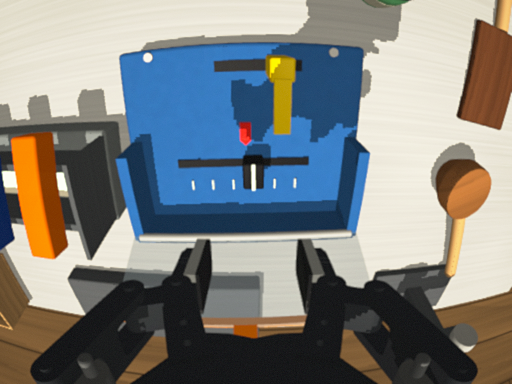

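In the wrist view the fader line is at about (253,177) and the pointer tip at (245,145). With the projection this puts the knob at y≈0.1886 and the pointer at ≈0.1815, so the fader must go back about 7 mm. Gripping again.

Emit:
{"fn": "apply_moves", "kwargs": {
  "motion": [
    {"x": 0.006,"y": -0.002,"z": 0.028,"yaw": 0,"hand": 0.05},
    {"x": 0.004,"y": -0.002,"z": 0.028,"yaw": 0,"hand": 0.05},
    {"x": 0.004,"y": -0.001,"z": 0.02,"yaw": 0,"hand": 0.05}
  ]
}}

```text
time: 31.9
ee_pos: [0.6303, 0.1998, 0.1034]
ee_rot: [[-0.979, -0.026, 0.2], [-0.022, 0.999, 0.027], [-0.201, 0.022, -0.979]]
force: [0.5, -0.4, 0.0]
width: 0.0501
```

```bash
python3 - <<'E'
from h import *
go(.623,.1885,.058,90)
E
```

```text
t 31.9 pos [0.6303 0.1998 0.1034] w 0.0501 F [ 0.5 -0.4  0. ]
[[-0.979, -0.026, 0.2], [-0.022, 0.999, 0.027], [-0.201, 0.022, -0.979]] [-0.78  0.47  0.47  1.85 -0.26  0.68  1.41]
shift [ 0.0165 -0.0121  0.0427] jaw 91.5 yaw 1.5
```

Emit:
{"fn": "apply_moves", "kwargs": {
  "motion": [
    {"x": 0.008,"y": -0.012,"z": 0.01,"yaw": 1.5,"hand": 0.05},
    {"x": 0.005,"y": -0.003,"z": 0.014,"yaw": 0,"hand": 0.05}
  ]
}}

```text
time: 32.1
ee_pos: [0.622, 0.1893, 0.0723]
ee_rot: [[-0.98, -0.006, 0.197], [-0.0, 1.0, 0.026], [-0.197, 0.026, -0.98]]
force: [0.2, -0.5, -0.3]
width: 0.0498
```

```bash
python3 - <<'E'
from h import *
go(.623,.1885,.058,90)
E
```

```text
t 32.1 pos [0.622  0.1893 0.0723] w 0.0498 F [ 0.2 -0.5 -0.3]
[[-0.98, -0.006, 0.197], [-0.0, 1.0, 0.026], [-0.197, 0.026, -0.98]] [-0.75  0.5   0.45  1.89 -0.29  0.62  1.43]
shift [ 0.0018 -0.0012  0.0142] jaw 90.3 yaw 0.3
```

Emit:
{"fn": "apply_moves", "kwargs": {
  "motion": [
    {"x": 0.002,"y": -0.001,"z": 0.009,"yaw": 0,"hand": 0.05},
    {"x": 0,"y": 0,"z": 0,"yaw": 0,"hand": 0},
    {"x": 0,"y": 0,"z": 0,"yaw": 0,"hand": 0},
    {"x": 0,"y": 0,"z": 0,"yaw": 0,"hand": 0},
    {"x": 0,"y": 0,"z": 0,"yaw": 0,"hand": 0}
  ],
  "newtons": 30
}}

```text
time: 32.6
ee_pos: [0.6195, 0.1911, 0.0585]
ee_rot: [[-0.982, -0.012, 0.19], [-0.007, 1.0, 0.024], [-0.19, 0.022, -0.982]]
force: [1.1, 0.1, -4.7]
width: 0.0172
```

Emit:
{"fn": "apply_moves", "kwargs": {
  "motion": [
    {"x": 0,"y": -0.004,"z": 0,"yaw": 0,"hand": 0},
    {"x": 0,"y": 0,"z": 0,"yaw": 0,"hand": 0}
  ]
}}

```text
time: 32.8
ee_pos: [0.6195, 0.1878, 0.0585]
ee_rot: [[-0.982, -0.013, 0.19], [-0.009, 1.0, 0.025], [-0.191, 0.023, -0.981]]
force: [1.0, -1.2, -4.6]
width: 0.0174
```

Emit:
{"fn": "apply_moves", "kwargs": {
  "motion": [
    {"x": 0,"y": -0.004,"z": 0,"yaw": 0,"hand": 0},
    {"x": 0,"y": -0.001,"z": 0,"yaw": 0,"hand": 0}
  ]
}}

```text
time: 33.0
ee_pos: [0.6197, 0.1836, 0.0585]
ee_rot: [[-0.981, -0.014, 0.191], [-0.009, 1.0, 0.026], [-0.191, 0.024, -0.981]]
force: [1.0, 0.3, -4.3]
width: 0.0171
```

Emit:
{"fn": "apply_moves", "kwargs": {
  "motion": [
    {"x": 0,"y": 0,"z": 0,"yaw": 0,"hand": 0}
  ]
}}

```text
time: 33.1
ee_pos: [0.6197, 0.1835, 0.0585]
ee_rot: [[-0.981, -0.014, 0.191], [-0.009, 1.0, 0.026], [-0.191, 0.024, -0.981]]
force: [1.1, 1.0, -4.5]
width: 0.0176
```

Stable at 0.1835. I'll release, rise and check with the wrist camera.

Emit:
{"fn": "apply_moves", "kwargs": {
  "motion": [
    {"x": 0,"y": 0,"z": 0,"yaw": 0,"hand": 0.03},
    {"x": 0,"y": 0,"z": 0,"yaw": 0,"hand": 0.046},
    {"x": 0,"y": 0,"z": 0,"yaw": 0,"hand": 0.046},
    {"x": -0.005,"y": 0,"z": -0.04,"yaw": 0,"hand": 0.046},
    {"x": -0.006,"y": 0,"z": -0.045,"yaw": 0,"hand": 0.046}
  ]
}}

```text
time: 33.6
ee_pos: [0.6109, 0.1796, 0.141]
ee_rot: [[-0.983, -0.011, 0.182], [-0.007, 1.0, 0.021], [-0.182, 0.02, -0.983]]
force: [0.5, 0.7, 0.9]
width: 0.0461
```

Emit:
{"fn": "apply_moves", "kwargs": {
  "motion": [
    {"x": 0,"y": 0,"z": -0.045,"yaw": 0,"hand": 0.046}
  ]
}}

```text
time: 33.7
ee_pos: [0.6027, 0.1781, 0.1865]
ee_rot: [[-0.983, -0.01, 0.181], [-0.006, 1.0, 0.02], [-0.181, 0.019, -0.983]]
force: [0.3, 0.7, 0.4]
width: 0.0461
```

```bash
python3 - <<'E'
from h import *
st(); d=cams.get_image('wrist'); save('w10',d['frame']); T=d['T']; f=192/np.tan(np.radians(d['fov_y'])/2)
def ray(u,v,z):
    a,b=u-d['cx'],v-d['cy']; r=np.hypot(a,b); th=r/f
    q=T[:3,:3]@np.array([np.sin(th)*a/r,-np.sin(th)*b/r,-np.cos(th)]); o=T[:3,3]; return o+q*(z-o[2])/q[2]
c=d['frame'].astype(int); s=np.zeros(c.shape[:2],bool); s[60:225,180:320]=True
red=s&(c[...,0]>1.8*np.maximum(c[...,1],c[...,2]))&(c[...,0]>90)
v,u=np.nonzero(red); print('ptr',len(u),u.mean(),v.mean(),'tip-side',v.max(),ray(u.mean(),v.mean(),.053).round(4))
for vmax in [v.max()-1,v.max()]: print(vmax,u[v>=vmax].mean())
dark=s&(c.max(2)<60); 
wh=s&(c.min(2)>165)
n,lab,stt,cen=cv2.connectedComponentsWithStats(wh.astype(np.uint8))
for i in range(1,n):
    if stt[i,4]>3: print('white',stt[i],cen[i].round(1),ray(*cen[i],.084).round(4))
fad()
E
```

```text
t 33.7 pos [0.6027 0.1781 0.1865] w 0.0461 F [0.3 0.7 0.4]
[[-0.983, -0.01, 0.181], [-0.006, 1.0, 0.02], [-0.181, 0.019, -0.983]] [-0.84  0.31  0.54  1.86 -0.16  0.83  1.35]
ptr 212 254.18867924528303 146.41509433962264 tip-side 158 [0.5893 0.1811 0.053 ]
157 254.5
158 254.5
white [285 152   5   1   5] [287. 152.] [0.5829 0.2075 0.084 ]
white [256 179   4  25  76] [257.  191.1] [0.6195 0.1833 0.084 ]
white [281 191   3   9  20] [281.6 194.8] [0.6231 0.2051 0.084 ]
white [300 191   3   9  22] [301.1 195. ] [0.6234 0.2226 0.084 ]
white [202 193   3   9  20] [202.8 197.1] [0.6255 0.1353 0.084 ]
white [221 192   3   9  21] [222.2 195.9] [0.6243 0.1527 0.084 ]
white [241 192   3   9  25] [242. 196.] [0.6244 0.1702 0.084 ]
scene pointer [0.5918 0.1803 0.053 ]
knob n 41 top centre [0.6232 0.1857 0.0846] y 0.1726 0.1946 white [0.6196 0.1807 0.084 ]
top pointer [nan nan nan]
knob fewh.py:32: RuntimeWarning: invalid value encountered in scalar divide
  print(c,'pointer',onplane(d,(w*u).sum()/w.sum(),(w*v).sum()/w.sum(),.053).round(4))
```

View pics/w10.png

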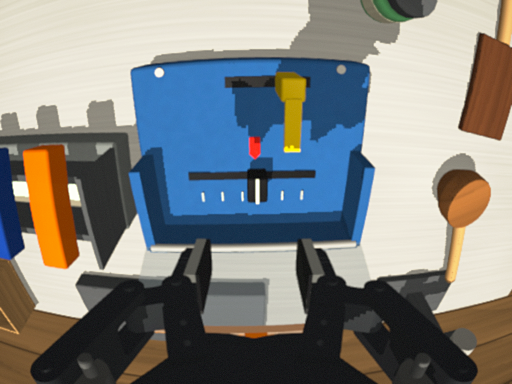

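In the wrist view the fader line at (257,191) is nearly in line with the pointer at (254,147), about +1.6 mm. I'll retract and do a last top-camera check.

Emit:
{"fn": "apply_moves", "kwargs": {
  "motion": [
    {"x": 0.03,"y": -0.01,"z": -0.03,"yaw": 0,"hand": 0.046},
    {"x": 0.045,"y": -0.02,"z": -0.01,"yaw": 0,"hand": 0.046},
    {"x": 0.045,"y": -0.02,"z": -0.01,"yaw": 0,"hand": 0.046},
    {"x": 0.02,"y": -0.04,"z": -0.01,"yaw": 0,"hand": 0.046},
    {"x": 0,"y": -0.02,"z": 0,"yaw": 0,"hand": 0.046}
  ]
}}

```text
time: 34.35
ee_pos: [0.4517, 0.0679, 0.2126]
ee_rot: [[-0.984, -0.02, 0.179], [-0.017, 1.0, 0.017], [-0.179, 0.014, -0.984]]
force: [-0.1, 0.4, -0.6]
width: 0.046
```

```bash
python3 - <<'E'
from h import *
st(); fad(('top',)); d=billets()
P,u,v=pts(cams.get_image('scene')); print('cover pts',((abs(P[:,0]-.70)<.06)&(abs(P[:,1]-.18)<.1)&(P[:,2]>.13)).sum())
for n in ('tin','tumbler','paddle','jacks','pad','block','brush'):
    for r in regions_of('top',n)[:1]:
        Q,_,_=pts(d,r['region']); print(n,round(r['conf'],2),Q.mean(0).round(3))
E
```

```text
t 34.35 pos [0.4517 0.0679 0.2126] w 0.046 F [-0.1  0.4 -0.6]
[[-0.984, -0.02, 0.179], [-0.017, 1.0, 0.017], [-0.179, 0.014, -0.984]] [-0.91 -0.14  0.62  2.21  0.15  0.87  1.21]
top pointer [0.5919 0.1827 0.053 ]
knob n 33 top centre [0.622  0.1851 0.0851] y 0.1774 0.1919 white [0.615  0.1849 0.084 ]
0.86 zt 0.128 [array([ 625.5, -169.6]), array([ 32.3, 115.5]), np.float64(86.4)] [167.  49.  43.]
0.75 zt 0.126 [array([ 617.2, -248.1]), array([ 32.4, 116. ]), np.float64(86.6)] [ 52. 101.  73.]
0.69 zt 0.126 [array([624.9, -95.9]), array([ 30.7, 112.6]), np.float64(89.4)] [ 46.  72. 132.]
0.66 zt 0.125 [array([628.2, -15.6]), array([ 30.3, 115.9]), np.float64(89.2)] [178. 109.  50.]
0.57 zt 0.127 [array([ 623. , -326.9]), array([ 34.1, 116.4]), np.float64(88.0)] [168. 139.  57.]
cover pts 376
tin 0.57 [0.436 0.312 0.065]
tumbler 0.72 [ 0.479 -0.494  0.057]
paddle 0.58 [0.487 0.492 0.015]
jacks 0.75 [ 0.288 -0.361  0.01 ]
pad 0.84 [0.282 0.358 0.019]
block 0.68 [0.684 0.465 0.049]
brush 0.94 [ 0.567 -0.513  0.016]
```

```bash
python3 -c "
from plant import workorder; print(workorder.close_job())"
```

```text
the job is handed in; nothing more can be done
None
```

The job is handed in at about 34 s of the 210 s allowed. All five billets lie across both rails, the cover is open and the fader is at the pointer.

- **Billets:** the last top-camera check put all five within about 10 mm of the rack's middle line (20 mm allowed), with orange the furthest off. They all stand at rack height and square to the rails. No billet was knocked aside that I noticed, and the grip did not slip.
- **Latch and cover:** I pushed the latch to its end stop and the cover sprang open. It was still up in the last scene-camera check.
- **Fader:** the first slide overshot by about 8 mm, so I gripped the knob again and moved it back. The line now stands about 1.6 mm (wrist camera) to 2.2 mm (top camera) past the pointer; 5 mm is allowed.
- **Check that disagreed:** one scene-camera reading of the knob gave 5.4 mm, just over the limit. I discounted it because that view includes the knob's side face; the white line in the same picture gave 0.4 mm.
- **Other tools and glass:** measured positions agree with the start to within about 2 cm. The arm ended clear of everything.

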